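Put the dried brushes away in the tool tray

TASK

Two alike dust brushes lie on the sloping drying stand, one with its bristles up the slope and one with them down. Put them away flat in the blue tray, one in each lane and straight along it, both with the bristles toward the red end stop: lower each by hand without dropping it, and while it lies in the lane push it gently along until its bristle end touches the stop, then let go. Leave the timer, beaker, bottle and vial where they stand.

Things in the scene. Friction and masses are not known exactly. Their poses are not given: they have to be found in the camera images.
- brush_a_mid (a point): centre of the first dust brush, half-way through its thickness (6 mm over the underside), on the handle, which is 18 mm wide and 10 mm thick within 16 mm of this point: grip here across the width. It starts on the stand with its bristles up the slope. Axes as told for the brush.
- brush_b_mid (a point): centre of the second dust brush, half-way through its thickness (6 mm over the underside), on the handle, which is 18 mm wide and 10 mm thick within 16 mm of this point: grip here across the width. It starts on the stand with its bristles down the slope. Axes as told for the brush.
- brush_a_bristles (a point): middle of the bristle end of the first brush, 99 mm from its centre along its -y
- brush_b_bristles (a point): middle of the bristle end of the second brush, 99 mm from its centre along its -y
- brush_a: the first dust brush (wooden handle, pale bristle head), 197 mm long, 35 g; origin in the middle of its underside. Its y axis runs from the bristles (-y) to the handle tip (+y), z is the normal of its flat upper face. Bristle head: 36 mm wide, 12 mm thick, 32 to 99 mm out at -y; handle up to 18 mm wide, out to 98 mm at +y.
- brush_b: the second dust brush (wooden handle, pale bristle head), 197 mm long, 35 g; origin in the middle of its underside. Its y axis runs from the bristles (-y) to the handle tip (+y), z is the normal of its flat upper face. Bristle head: 36 mm wide, 12 mm thick, 32 to 99 mm out at -y; handle up to 18 mm wide, out to 98 mm at +y.
- stand: sloping drying stand of grey and bare metal, fixed, 190 x 206 mm, about 150 mm high; origin on the bench under its middle. Its slope rises at 35 degrees along its +x; the brushes lie on the slope along x, side by side in lanes at y = +46 and -46 mm (either brush in either lane), and lean on a lip at the lower end.
- stand_slope (a point): middle of the stand's slope, level with the brushes' undersides, 82 mm over the bench. The brushes rest on two 12 mm wide cross bars 70 mm up-slope and 70 mm down-slope of here, between 5 mm guide pins that stand 12 mm over the bars; between the bars each brush is free at its sides and has 60 mm or more of room beneath.
- tray: blue tool tray, fixed to the bench, 162 x 248 mm, origin on the bench under its middle. Two lanes run along its y axis, each 73 mm wide and 236 mm long inside, centred at x = +37.5 and x = -37.5 mm, with a 4 mm rib 8 mm high between them. Floor 6 mm over the bench, walls to 18 mm. The red end stop closes the +y end of both lanes.
- end_stop: rigid red end stop across the +y end of both lanes of the tray, 150 x 12 x 22 mm; origin at the centre of its underside on the tray floor, axes as the tray's; the face toward the lanes is at y = -6 mm
- timer: bench timer, loose bystander, 44 x 68 x 55 mm, origin at the centre of its underside
- beaker: open steel beaker, loose bystander, 68 mm wide, 75 mm high, origin at the centre of its underside
- bottle: white bottle with red cap, loose bystander, 58 mm wide, 130 mm high, origin at the centre of its underside
- vial: glass vial with white cap, loose bystander, 32 mm wide, 66 mm high, origin at the centre of its underside
Things that resemble listed ones, but are neither listed nor needed, are in the scene too. Leave any pink look-alike of the brush_a alone.

How it is judged:
By the outcome, as a careful person would: the job done as asked, in the order asked, and still so for the second after the job is handed in, with the robot touching nothing.
It also fails if it takes over 64 s, if anything falls off the work surface, if the arm or the gripper's body presses on something with over 40 N, if the wrist force passes 120 N, or if a joint passes its speed limit or range.

ROBOT

A 6-joint arm with a two-finger parallel gripper is mounted at the origin on a cart in front of the work surface, level with it; the furniture and walls round the work are solid. World frame = base frame: x ahead of the robot, y to its left, z up, the work surface at z = 0. Lengths are in mm, angles in rad, forces in N, time in s.
With the tool pointing down it reaches from about 275 to 1000 mm from the base axis. Payload 8.4 kg.
Tool frame: the origin (TCP) lies at the very end of the fingers, on their centre line; the grasp point (between the pads) lies 19 mm behind it (r.tcp_to_grasp is the distance from the TCP to the grasp point, in mm); z points along the fingers, y is the line along which they close (so a half turn about z gives the same grasp; the last joint's range is limited). The gripper opens to 85 mm and grips with 20 to 120 N. Pads are 22 mm wide; open, the fingers measure 114 mm over their backs; the gripper's body (76 mm by 85 mm) begins 54 mm behind the grasp point. The pads swing forward as they close: fully open they stand 13 mm farther back than shut.
Start: joints at [-1.281, 0.353, 1.633, -0, 1.155, -0.002], TCP at [179.796, -598.583, 231.281] pointing down, gripper open.
Joint ranges: [-2.63, 2.63], [-0.92, 2.1], [0.06, 2.66], [-1.3, 4.44], [0, 2.69], [-3.02, 3.02]. Speed limits (rad/s): [2.22, 2.22, 2.79, 3.14, 3.14, 3.14].

INTERFACE

Orientations are given as [roll, pitch, yaw] about the fixed x, y, z axes, in that order (R = Rz(yaw) Ry(pitch) Rx(roll)).
In Python, from rig import r gives the robot as it stands. The module is installed in compiled form; this text tells all that it offers.
- The arm moves only by the tool play_rows, never from a script. Its argument "rows" is a list of rows, each an object with "dp": the shift along the tool's x, y, z in units of 40 mm (1.0 is 40 mm), a list of three; "turn": the turn, a rotation vector about the tool's x, y, z in units of 6 degrees (1.0 is 6 degrees), a list of three; "fingers": the closure, from 0 (fully open) to 1 (shut). In form: [{"dp": [tx, ty, tz], "turn": [wx, wy, wz], "fingers": fingers}, ...]. A call has 1 to 5 rows; each row shifts and turns the commanded pose from where the row before left it, along the tool's axes as they then stand; what a row does not reach is not made up. A row lasts 1/12 s, in which the tool goes at most 41.7 mm and 7.16 degrees, less where a joint would pass 70% of its speed; a pose out of reach is approached as far as the arm can. A call is refused whole if a number of a shift passes 1 or a number of a turn 1, either way. A call with a gripper value outside its range is refused whole. The fingers move at their own pace and stop on an object; "force" is the grip in N (left out, the last holds). Time passes only in rows, so rows that do not move let the fingers close. It gives the time, the measured TCP pose, the force, the opening and the grip force at its end, in the units of the state.
- r.sense(): the state, without advancing time (a new reading comes with each control period).
- r.grab_frame(name): name is "scene" or "top" or "wrist"; returns a dict with "pixels" (384x512x3 uint8, red, green, blue), "fx", "fy", "cx", "cy" (pixels), "pose" (4x4, takes a point from camera to world coordinates). Camera axes: x right, y down, z forward; pixel columns grow to the right and rows downward; lengths in mm; the calibration is good to about 2 mm. A picture is of the moment at which its call begins. There is no depth.
- r.sign_off(): hands the job in; it is judged then, once.
The state is a dict: "clock": time; "qpos": joint angles; "qvel": joint speeds; "joint_efforts": joint torques, N m; "eef_pos": TCP position; "tcp_rot": TCP orientation; "contact_force": force on the tool from outside, world axes, zero at the start; "wrist_torque": the same for the moment, N m; "opening": opening from 0.0 (shut) to 1.0 (fully open); "grasp_force": force on a finger pad.
Only numpy, scipy, OpenCV 4.12 (cv2) and the standard library are available. Lean on these libraries where they do the work, as an engineer would, in place of code of your own. Each camera call takes 0.05 s, during which the arm holds its last target. There are 200 camera calls.

## Working session

There is one attempt and no reset: what is moved stays moved. The work goes in short steps, Python scripts to look and compute and a tool call to move; the robot and the scene stay as the last step left them, time stands still between calls to the robot, and variables do not carry over. Pictures are saved under pics/ and viewed, at most 10 in all, crops included, and the job is handed in when it is done.

Besides the shell and the picture viewer there is one more tool, called after "Emit:" as name(argument=value, ...), one argument or row to a line, values as JSON. play_rows: Moves the arm, as the interface text tells. Its arguments: {"type":"object","properties":{"rows":{"type":"array"},"force":{"type":"number"}},"required":["rows"]}

```bash
mkdir -p pics; python3 - <<'E'
from rig import r
import cv2, numpy as np
ims=[]
for n in ("scene","top"):
    f=r.grab_frame(n); im=f["pixels"][:,:,::-1]; cv2.imwrite(f"pics/{n}0.png",im); np.save(f"pics/{n}0.npy",f,allow_pickle=True)
    print(n,f["fx"],f["cx"],f["cy"],np.round(f["pose"],3).tolist())
s=r.sense();print(s, r.tcp_to_grasp)
E
```

```text
scene 451.83680051138 247.09503305045092 189.45562256747363 [[-0.731, -0.321, 0.602, -291.894], [-0.682, 0.36, -0.636, 907.099], [-0.013, -0.876, -0.482, 818.916], [0.0, 0.0, 0.0, 1.0]]
top 429.9627915750846 254.9059042284398 198.15825304335502 [[-0.001, -0.992, 0.123, 388.705], [-1.0, 0.002, 0.014, 15.221], [-0.014, -0.123, -0.992, 1506.788], [0.0, 0.0, 0.0, 1.0]]
{'clock': 0.1, 'qpos': array([-1.28138968e+00,  3.53557957e-01,  1.63407196e+00,  9.22141489e-06,
        1.15520033e+00, -2.40646353e-03]), 'qvel': array([-0.00032718, -0.00162445, -0.00318506,  0.00056683,  0.00111502,
       -0.00098318]), 'joint_efforts': array([-2.61618720e-05, -6.06357694e+01, -3.42820323e+01,  9.49580749e-05,
        4.02772363e-03,  5.22775849e-06]), 'eef_pos': array([ 179.68091134, -598.16225633,  230.64461102]), 'tcp_rot': array([-3.14035508e+00, -1.14100295e-05,  2.91809377e-01]), 'contact_force': array([-0.15078886,  1.26473885,  0.27065654]), 'wrist_torque': array([-0.0742795 ,  0.00102843, -0.00776079]), 'grasp_force': 0.0, 'opening': 1.000479500279105} 18.700000000000003
```

View pics/scene0.png

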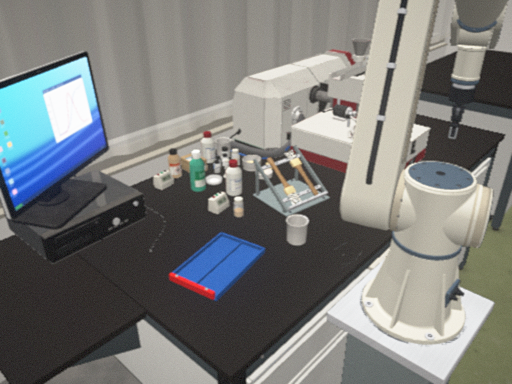

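View pics/top0.png

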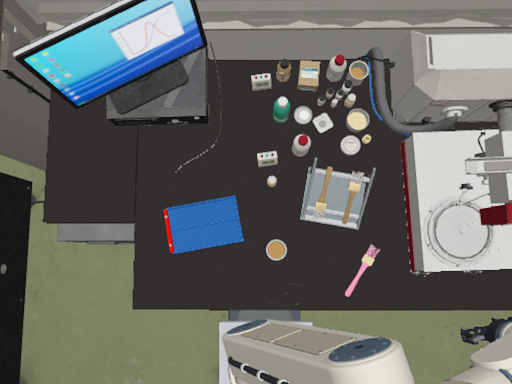

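```bash
python3 - <<'E'
import cv2,numpy as np
t=cv2.imread("pics/top0.png")[140:245,270:400]; s=cv2.imread("pics/scene0.png")[135:225,225:345]
a=cv2.resize(t,None,fx=6,fy=6,interpolation=cv2.INTER_CUBIC)[:600]; 
b=cv2.resize(s,None,fx=6,fy=6,interpolation=cv2.INTER_CUBIC)
cv2.imwrite("pics/c1.png",cv2.resize(a,(780,600)));cv2.imwrite("pics/c2.png",b)
E
```

```text
(no output)
```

View pics/c1.png

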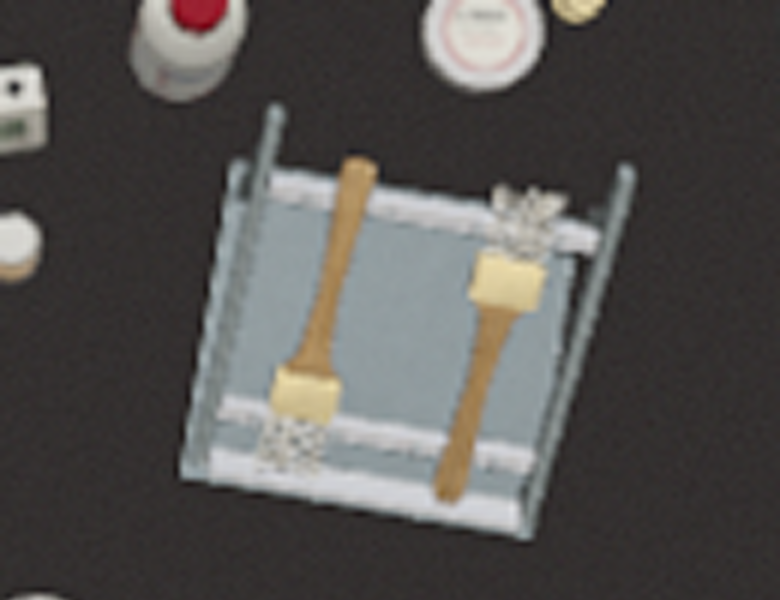

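View pics/c2.png

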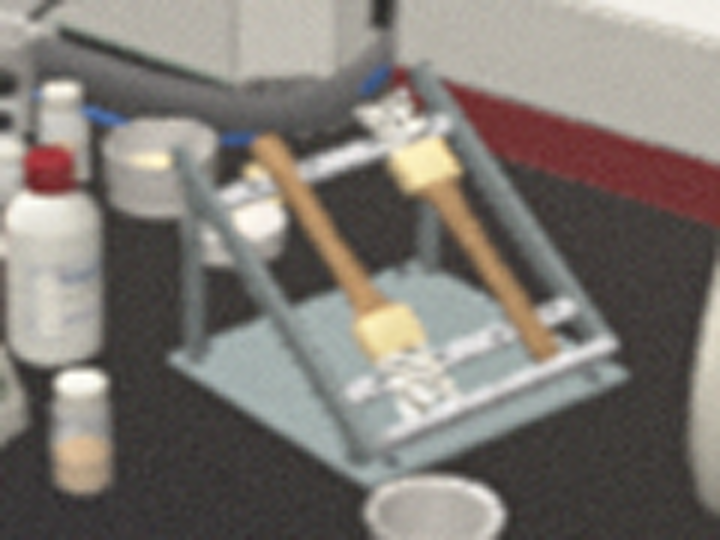

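```bash
cat > h.py <<'E'
import numpy as np,cv2
from scipy.spatial.transform import Rotation as R
def ray(f,u,v):
    d=f["pose"][:3,:3]@np.array([(u-f["cx"])/f["fx"],(v-f["cy"])/f["fy"],1.]); return f["pose"][:3,3],d/np.linalg.norm(d)
def plane(f,u,v,z):
    o,d=ray(f,u,v); return o+d*(z-o[2])/d[2]
def tri(f,a,g,b):
    o,d=ray(f,*a);p,e=ray(g,*b); s=np.linalg.lstsq(np.c_[d,-e],p-o,rcond=None)[0]
    x,y=o+d*s[0],p+e*s[1]; return (x+y)/2,np.linalg.norm(x-y)
E
python3 - <<'E'
from h import *
T=np.load("pics/top0.npy",allow_pickle=True).item();S=np.load("pics/scene0.npy",allow_pickle=True).item()
np.set_printoptions(precision=1,suppress=True)
c1=lambda u,v:(270+u/6-.4,140+v/6-.4); c2=lambda u,v:(225+u/6-.4,135+v/6-.4)
for n,a,b in [("a tip",(447,497),(547,357)),("a jun",(492,308),(445,183)),("b tip",(360,160),(268,140)),("b jun",(315,370),(380,308)),("railL top",(277,110),(182,152)),("railL bot",(193,475),(360,455)),("railR top",(627,170),(422,70)),("railR bot",(528,533),(612,345))]:
    print(n,*tri(T,c1(*a),S,c2(*b)))
hsv=cv2.cvtColor(T["pixels"],cv2.COLOR_RGB2HSV)
m=cv2.inRange(hsv,(105,150,60),(125,255,255)); m[:, :150]=0;m[:190]=0; m[:,260:]=0
rd=cv2.inRange(hsv,(0,170,80),(6,255,255))|cv2.inRange(hsv,(174,170,80),(180,255,255)); rd[:190]=0;rd[:,200:]=0
for nm,k,z in(("blue",m,16),("red",rd,28)):
    q=np.argwhere(k)[:,::-1].astype(np.float32); w=np.array([plane(T,u,v,z)[:2] for u,v in q],np.float32)
    (c,s,an)=cv2.minAreaRect(w); print(nm,len(q),c,s,an,cv2.boxPoints((c,s,an)).tolist())
for n,p,z in [("white L near",(408,272),100),("white L far",(408,140),100),("pink",(362,270),5),("beaker",(276,250),75),("vial",(272,181),66),("bottle",(302,140),130),("timer",(267,158),55)]: print(n,plane(T,*p,z))
E
```

```text
a tip [ 487.3 -269.6   30.6] 0.1915335534783935
a jun [ 582.2 -283.9  108.9] 7.651562056769272
b tip [ 658.3 -208.9  140.2] 7.899941736485218
b jun [ 554.3 -191.2   71.2] 3.943001664434991
railL top [ 686.5 -164.8  139.1] 6.898270245977523
railL bot [ 504.3 -122.9   22.8] 8.773538069099192
railR top [ 652.6 -351.2  140.5] 6.83059935841437
railR bot [ 468.9 -314.5   26.9] 4.627605993674552
blue 3269 (483.4100036621094, 213.63473510742188) (164.19207763671875, 249.36093139648438) 10.254396438598633 [[380.4297790527344, 321.7090148925781], [424.8207702636719, 76.33113098144531], [586.3902587890625, 105.56045532226562], [541.999267578125, 350.9383544921875]]
red 158 (461.50421142578125, 335.5832214355469) (150.47186279296875, 14.120814323425293) 10.17310905456543 [[386.20404052734375, 329.2442321777344], [388.6981201171875, 315.3454284667969], [536.8043823242188, 341.9222106933594], [534.310302734375, 355.8210144042969]]
white L near [ 323.1 -456.7  100. ]
white L far [ 757.6 -475.9  100. ]
pink [ 325.4 -331.5    5. ]
beaker [393.6 -34.2  75. ]
vial [626.  -22.5  66. ]
bottle [ 751.3 -119.8  130. ]
timer [708.1  -6.   55. ]
```

```bash
cat >> h.py <<'E'
import math,json
def slopeR(psi,flip=0,tilt=35):
    M=R.from_euler('z',psi,degrees=True)*R.from_euler('y',-tilt,degrees=True)*R.from_euler('x',180,degrees=True)
    return M*R.from_euler('z',180*flip,degrees=True)
def downR(yaw): return R.from_euler('z',yaw,degrees=True)*R.from_euler('x',180,degrees=True)
def plan(p0,R0,legs,v=0.95):
    """legs: (pos,R,fingers,[min rows]); prints row numbers in tool units"""
    p=np.array(p0,float);M=R0
    for L in legs:
        q,N,fg=np.array(L[0],float),L[1],L[2]
        rv=(M.inv()*N).as_rotvec(degrees=True)
        n=max(1,math.ceil(np.abs(rv).max()/6/v),math.ceil(np.linalg.norm(q-p)/40/v),*(L[3:4] or [1]))
        st=(q-p)/n; rows=[]
        for i in range(n):
            d=M.inv().apply(st)/40; t=rv/n/6
            rows.append(json.dumps({"dp":[round(x,3) for x in d],"turn":[round(x,3) for x in t],"fingers":fg}))
            M=M*R.from_rotvec(rv/n,degrees=True)
        p=q; print("--",q.round(1),n); print(",\n".join(rows))
def now():
    from rig import r
    s=r.sense(); return s["eef_pos"],R.from_euler('xyz',s["tcp_rot"]),s
E
python3 - <<'E'
from h import *
p,M,s=now(); T=slopeR(-11.5)
plan(p,M,[((260,-320,310),M,0),((482,-269,212),T,0)])
E
```

```text
-- [ 260. -320.  310.] 8
{"dp": [0.49, -0.761, -0.247], "turn": [0.0, 0.0, 0.0], "fingers": 0},
{"dp": [0.49, -0.761, -0.247], "turn": [0.0, 0.0, 0.0], "fingers": 0},
{"dp": [0.49, -0.761, -0.247], "turn": [0.0, 0.0, 0.0], "fingers": 0},
{"dp": [0.49, -0.761, -0.247], "turn": [0.0, 0.0, 0.0], "fingers": 0},
{"dp": [0.49, -0.761, -0.247], "turn": [0.0, 0.0, 0.0], "fingers": 0},
{"dp": [0.49, -0.761, -0.247], "turn": [0.0, 0.0, 0.0], "fingers": 0},
{"dp": [0.49, -0.761, -0.247], "turn": [0.0, 0.0, 0.0], "fingers": 0},
{"dp": [0.49, -0.761, -0.247], "turn": [0.0, 0.0, 0.0], "fingers": 0}
-- [ 482. -269.  212.] 7
{"dp": [0.812, 0.054, 0.35], "turn": [-0.207, 0.817, 0.65], "fingers": 0},
{"dp": [0.78, -0.009, 0.419], "turn": [-0.207, 0.817, 0.65], "fingers": 0},
{"dp": [0.739, -0.07, 0.483], "turn": [-0.207, 0.817, 0.65], "fingers": 0},
{"dp": [0.688, -0.13, 0.542], "turn": [-0.207, 0.817, 0.65], "fingers": 0},
{"dp": [0.629, -0.187, 0.595], "turn": [-0.207, 0.817, 0.65], "fingers": 0},
{"dp": [0.562, -0.241, 0.641], "turn": [-0.207, 0.817, 0.65], "fingers": 0},
{"dp": [0.487, -0.291, 0.68], "turn": [-0.207, 0.817, 0.65], "fingers": 0}
```

Emit:
play_rows(
  rows=[
    {"dp": [0.49,-0.76,-0.25],"turn": [0,0,0],"fingers": 0},
    {"dp": [0.49,-0.76,-0.25],"turn": [0,0,0],"fingers": 0},
    {"dp": [0.49,-0.76,-0.25],"turn": [0,0,0],"fingers": 0},
    {"dp": [0.49,-0.76,-0.25],"turn": [0,0,0],"fingers": 0},
    {"dp": [0.49,-0.76,-0.25],"turn": [0,0,0],"fingers": 0},
  ],
)

```text
clock: 0.52
eef_pos: [229.9, -422.9, 281.2]
tcp_rot: [-3.141, 0.0, 0.291]
contact_force: [0.5, -0.4, -0.3]
opening: 0.997
grasp_force: 0.0
```

Emit:
play_rows(
  rows=[
    {"dp": [0.49,-0.76,-0.25],"turn": [0,0,0],"fingers": 0},
    {"dp": [0.49,-0.76,-0.25],"turn": [0,0,0],"fingers": 0},
    {"dp": [0.49,-0.76,-0.25],"turn": [0,0,0],"fingers": 0},
  ],
)

```text
clock: 0.77
eef_pos: [259.9, -318.7, 311.4]
tcp_rot: [-3.141, 0.0, 0.291]
contact_force: [1.0, -0.9, -0.9]
opening: 1.0
grasp_force: 0.0
```

Emit:
play_rows(
  rows=[
    {"dp": [0.81,0.05,0.35],"turn": [-0.21,0.82,0.65],"fingers": 0},
    {"dp": [0.78,0,0.42],"turn": [-0.21,0.82,0.65],"fingers": 0},
    {"dp": [0.74,-0.07,0.48],"turn": [-0.21,0.82,0.65],"fingers": 0},
    {"dp": [0.69,-0.13,0.54],"turn": [-0.21,0.82,0.65],"fingers": 0},
    {"dp": [0.63,-0.19,0.6],"turn": [-0.21,0.82,0.65],"fingers": 0},
  ],
)

```text
clock: 1.18
eef_pos: [419.8, -284.5, 241.5]
tcp_rot: [3.105, -0.444, -0.051]
contact_force: [1.6, 0.7, -0.5]
opening: 0.996
grasp_force: 0.0
```

Emit:
play_rows(
  rows=[
    {"dp": [0.56,-0.24,0.64],"turn": [-0.21,0.82,0.65],"fingers": 0},
    {"dp": [0.49,-0.29,0.68],"turn": [-0.21,0.82,0.65],"fingers": 0},
    {"dp": [0,0,0],"turn": [0,0,0],"fingers": 0},
    {"dp": [0,0,0],"turn": [0,0,0],"fingers": 0},
  ],
)

```text
clock: 1.52
eef_pos: [479.0, -268.6, 213.6]
tcp_rot: [3.139, -0.603, -0.188]
contact_force: [0.3, -0.4, 0.3]
opening: 0.997
grasp_force: 0.0
```

```bash
python3 - <<'E'
from h import *
from rig import r
p,M,s=now(); print(p.round(1),M.as_euler('xyz',True).round(2),slopeR(-11.5).as_euler('xyz',True).round(2),s["qpos"].round(2),s["clock"],s["contact_force"].round(1))
f=r.grab_frame("wrist"); np.save("pics/w1.npy",f,allow_pickle=True); cv2.imwrite("pics/w1.png",f["pixels"][:,:,::-1]); print(f["pose"].round(3).tolist(),f["fx"],f["cx"],f["cy"])
E
```

```text
[ 479.  -268.6  213.6] [179.83 -34.54 -10.74] [180.  -35.  -11.5] [-0.68  0.06  2.22  0.72  0.41  0.48] 1.5167 [ 0.3 -0.4  0.3]
[[-0.188, -0.947, 0.261, 467.933], [-0.982, 0.18, -0.053, -267.416], [0.003, -0.266, -0.964, 377.664], [0.0, 0.0, 0.0, 1.0]] 342.42913948681144 255.85386262094767 190.84742033278448
```

View pics/w1.png

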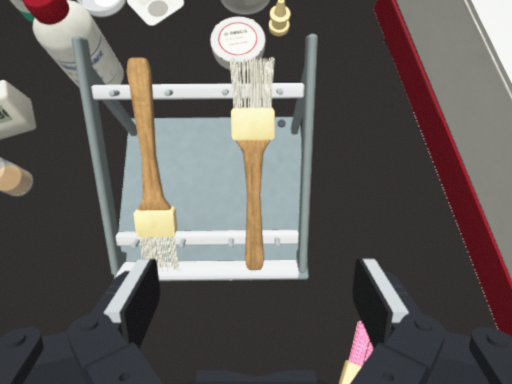

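```bash
python3 - <<'E'
from h import *
from scipy.optimize import least_squares
W=np.load("pics/w1.npy",allow_pickle=True).item();T=np.load("pics/top0.npy",allow_pickle=True).item()
c1=lambda u,v:(270+u/6-.4,140+v/6-.4)
def proj(f,P):
    c=np.linalg.inv(f["pose"])@np.r_[P,1]; return np.array([f["cx"]+f["fx"]*c[0]/c[2],f["cy"]+f["fy"]*c[1]/c[2]])
# t along slope (+ up)
obs={"a":[(W,99,0,(252,58)),(W,-98,0,(255,270)),(W,32,5,(254,139)),(T,-98,0,c1(447,497)),(T,32,5,c1(494,310))],
"b":[(W,98,0,(140,59)),(W,-99,0,(160,270)),(W,-32,5,(152,208)),(T,98,0,c1(360,160)),(T,-32,5,c1(313,370))]}
for k,o in obs.items():
    def res(q):
        B=slopeR(q[3]); ax=B.apply([1,0,0]);n=-B.apply([0,0,1]); e=[]
        for f,t,h,uv in o: e+=list((proj(f,q[:3]+ax*t+n*h)-uv)*(1 if f is W else 1.5))
        return e
    s=least_squares(res,[570,-240,87,-11]); print(k,s.x.round(1),np.round(s.fun,1))
E
```

```text
a [ 562.9 -284.3   83.   -10. ] [ 0.  -0.7 -0.2 -1.4 -0.9  1.8  0.1  1.7  2.3 -0.6]
b [ 581.5 -192.7   81.2  -11.4] [-0.4 -0.3 -0.1 -1.6  0.4  0.8  0.8  0.8 -1.1  1.5]
```

```bash
python3 - <<'E'
from h import *
W=np.load("pics/w1.npy",allow_pickle=True).item()
g=cv2.cvtColor(W["pixels"],cv2.COLOR_RGB2GRAY).astype(int)
for u in (190,205,215): print(u,g[78:106,u].tolist(),g[224:284,u].tolist())
a=plane(W,205,91,122.15);b=plane(W,205,238,41.85);print(a,b,(a+b)/2,a-b)
E
```

```text
190 [50, 50, 50, 50, 53, 110, 222, 243, 243, 239, 237, 233, 232, 230, 228, 228, 229, 226, 222, 198, 144, 84, 53, 51, 49, 49, 49, 50] [173, 174, 173, 172, 172, 170, 161, 217, 239, 244, 245, 244, 239, 236, 232, 229, 228, 227, 225, 221, 193, 172, 171, 171, 171, 170, 169, 169, 169, 168, 170, 169, 169, 170, 170, 169, 175, 218, 235, 240, 240, 241, 243, 243, 243, 243, 242, 242, 243, 242, 241, 237, 232, 226, 217, 172, 103, 57, 50, 49]
205 [49, 49, 50, 50, 56, 111, 222, 243, 242, 238, 236, 233, 231, 229, 229, 230, 230, 226, 221, 195, 139, 80, 52, 48, 50, 51, 51, 49] [169, 171, 170, 171, 171, 172, 186, 225, 240, 244, 246, 244, 238, 235, 232, 229, 228, 228, 226, 220, 186, 168, 168, 169, 169, 170, 170, 172, 171, 173, 172, 172, 172, 172, 172, 172, 182, 232, 242, 240, 240, 241, 243, 244, 244, 243, 242, 242, 243, 242, 240, 236, 231, 225, 210, 165, 102, 58, 50, 51]
215 [50, 50, 49, 51, 54, 111, 222, 242, 241, 238, 236, 233, 230, 230, 230, 230, 231, 227, 220, 192, 130, 72, 51, 50, 50, 50, 50, 49] [172, 171, 171, 173, 174, 177, 200, 230, 241, 244, 246, 243, 238, 234, 230, 228, 228, 229, 226, 220, 188, 171, 172, 173, 173, 171, 174, 173, 172, 173, 173, 173, 170, 173, 173, 174, 181, 224, 240, 240, 240, 242, 243, 244, 244, 242, 241, 242, 242, 242, 240, 235, 229, 222, 204, 157, 95, 55, 50, 50]
[ 630.65436409 -255.7332861   122.15      ] [ 521.02430399 -227.83696822   41.85      ] [ 575.83933404 -241.78512716   82.        ] [109.63006009 -27.89631788  80.3       ]
```

```bash
python3 - <<'E'
from h import *
p,M,s=now(); T=slopeR(-10.8); z=T.apply([0,0,1]); g=np.array([563,-284.5,83.5])+4.5*z
plan(p,M,[(g-50*z,T,.55,4),(g,T,.55,4)])
E
```

```text
-- [ 537.4 -279.6  120.8] 4
{"dp": [-0.03, -0.009, 0.693], "turn": [0.009, 0.016, 0.005], "fingers": 0.55},
{"dp": [-0.031, -0.009, 0.693], "turn": [0.009, 0.016, 0.005], "fingers": 0.55},
{"dp": [-0.033, -0.008, 0.693], "turn": [0.009, 0.016, 0.005], "fingers": 0.55},
{"dp": [-0.034, -0.008, 0.693], "turn": [0.009, 0.016, 0.005], "fingers": 0.55}
-- [ 565.5 -285.    79.8] 4
{"dp": [0.0, -0.0, 0.313], "turn": [0.0, 0.0, 0.0], "fingers": 0.55},
{"dp": [0.0, -0.0, 0.313], "turn": [0.0, 0.0, 0.0], "fingers": 0.55},
{"dp": [0.0, -0.0, 0.313], "turn": [0.0, 0.0, 0.0], "fingers": 0.55},
{"dp": [0.0, -0.0, 0.313], "turn": [0.0, 0.0, 0.0], "fingers": 0.55}
```

Emit:
play_rows(
  rows=[
    {"dp": [-0.03,-0.01,0.69],"turn": [0,0.02,0],"fingers": 0.55},
    {"dp": [-0.03,-0.01,0.69],"turn": [0.01,0.01,0],"fingers": 0.55},
    {"dp": [-0.03,-0.01,0.69],"turn": [0.01,0.02,0],"fingers": 0.55},
    {"dp": [-0.03,-0.01,0.69],"turn": [0.01,0.01,0],"fingers": 0.55},
    {"dp": [0,0,0],"turn": [0,0,0],"fingers": 0.55},
  ],
)

```text
clock: 1.98
eef_pos: [539.1, -280.8, 119.9]
tcp_rot: [3.141, -0.612, -0.188]
contact_force: [-1.0, 0.0, -0.6]
opening: 0.453
grasp_force: 0.0
```

Emit:
play_rows(
  rows=[
    {"dp": [0,0,0.3],"turn": [0,0,0],"fingers": 0.55},
    {"dp": [0,0,0.31],"turn": [0,0,0],"fingers": 0.55},
    {"dp": [0,0,0.31],"turn": [0,0,0],"fingers": 0.55},
    {"dp": [0,0,0.3],"turn": [0,0,0],"fingers": 0.55},
    {"dp": [0,0,0],"turn": [0,0,0],"fingers": 0.55},
  ],
)

```text
clock: 2.4
eef_pos: [566.5, -286.3, 83.2]
tcp_rot: [3.14, -0.615, -0.187]
contact_force: [-0.4, -0.5, -0.1]
opening: 0.447
grasp_force: 0.0
```

```bash
python3 - <<'E'
from h import *
from rig import r
p,M,s=now(); print(p.round(1),M.as_euler('xyz',True).round(2),s["clock"],s["contact_force"].round(1),s["opening"])
f=r.grab_frame("wrist"); np.save("pics/w2.npy",f,allow_pickle=True); cv2.imwrite("pics/w2.png",f["pixels"][:,:,::-1])
E
```

```text
[ 566.5 -286.3   83.2] [179.89 -35.22 -10.72] 2.4 [-0.4 -0.5 -0.1] 0.4467290891755087
```

View pics/w2.png

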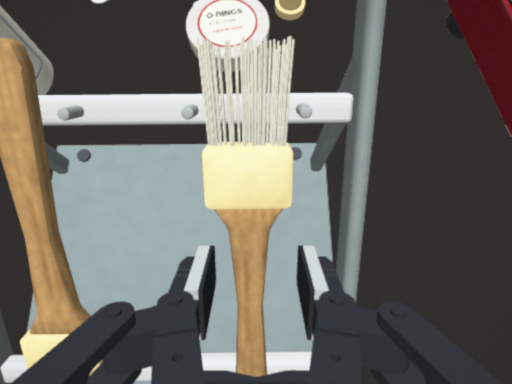

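```bash
python3 - <<'E'
from h import *
p,M,s=now()
W=np.load("pics/w2.npy",allow_pickle=True).item()
im=W["pixels"][178,195:300]; hsv=cv2.cvtColor(im[None],cv2.COLOR_RGB2HSV)[0]; y=np.where((hsv[:,1]>60)&(hsv[:,2]>180))[0]; print(195+y.min(),195+y.max())
w=y.max()-y.min()+1
for wd in (36,):
    D=W["fx"]*wd/w; P=(W["pose"]@[(195+(y.min()+y.max())/2-W["cx"])/W["fx"]*D,(178-W["cy"])/W["fy"]*D,D,1])[:3]
    print(D,P, M.inv().apply(P-p), M.inv().apply(np.array([563,-284.5,83.5])-p))
d=W["pose"][:3,:3]@[(250-W["cx"])/W["fx"],(209-W["cy"])/W["fy"],1]; o=W["pose"][:3,3]
# junction in tool frame for plane tool z = h
for h in (-8,-6,-4):
    o2,d2=M.inv().apply(o-p),M.inv().apply(d); print(h,o2+d2*(h-o2[2])/d2[2])
E
```

```text
203 291
138.51066316320464 [ 596.79565312 -289.72077652  115.51739698] [43.64286083 -2.21423003 -8.23676963] [-2.74100171 -1.04506883 -1.78024235]
-8 [30.0293746  -1.06740586 -8.        ]
-6 [29.21570308 -1.10342621 -6.        ]
-4 [28.40203155 -1.13944655 -4.        ]
```

Emit:
play_rows(
  rows=[
    {"dp": [-0.06,-0.03,0.06],"turn": [0,0,0],"fingers": 0.55},
    {"dp": [0,0,0],"turn": [0,0,0],"fingers": 1},
    {"dp": [0,0,0],"turn": [0,0,0],"fingers": 1},
    {"dp": [0,0,0],"turn": [0,0,0],"fingers": 1},
    {"dp": [0,0,0],"turn": [0,0,0],"fingers": 1},
  ],
  force=35,
)

```text
clock: 2.87
eef_pos: [565.1, -284.6, 80.5]
tcp_rot: [3.139, -0.615, -0.189]
contact_force: [-7.1, 0.5, 7.8]
opening: 0.162
grasp_force: 33.9
```

Emit:
play_rows(
  rows=[
    {"dp": [0,0,0],"turn": [0,0,0],"fingers": 1},
    {"dp": [0,0,-0.2],"turn": [0,0,0],"fingers": 1},
    {"dp": [0,0,-0.4],"turn": [0,0,0],"fingers": 1},
    {"dp": [0,0,-0.6],"turn": [0,0,0],"fingers": 1},
    {"dp": [0,0,-0.8],"turn": [0,0,0],"fingers": 1},
  ],
)

```text
clock: 3.28
eef_pos: [520.9, -275.6, 142.3]
tcp_rot: [3.14, -0.611, -0.189]
contact_force: [-0.1, 1.0, 0.5]
opening: 0.163
grasp_force: 34.4
```

```bash
python3 - <<'E'
from h import *
from rig import r
p,M,s=now(); print(p.round(1),M.as_euler('xyz',True).round(2),s["clock"],s["opening"],s["qpos"].round(2))
f=r.grab_frame("wrist"); np.save("pics/w3.npy",f,allow_pickle=True); cv2.imwrite("pics/w3.png",f["pixels"][:,:,::-1])
T=slopeR(-10.8); D=downR(100.25)
t=np.array([520.8,217.3,6.])
plan(p,M,[((470,-230,290),M,1),((500,0,290),R.concatenate([M,D])[0]*R.from_rotvec((M.inv()*D).as_rotvec()*.5),1),((t[0],t[1],200),D,1)])
E
```

```text
[ 520.9 -275.6  142.3] [179.93 -35.03 -10.83] 3.2833 0.16321202568364418 [-0.63  0.25  2.21  1.15  0.27  0.06]
-- [ 470. -230.  290.] 5
{"dp": [0.184, -0.175, -0.773], "turn": [0.0, 0.0, 0.0], "fingers": 1},
{"dp": [0.184, -0.175, -0.773], "turn": [0.0, 0.0, 0.0], "fingers": 1},
{"dp": [0.184, -0.175, -0.773], "turn": [0.0, 0.0, 0.0], "fingers": 1},
{"dp": [0.184, -0.175, -0.773], "turn": [0.0, 0.0, 0.0], "fingers": 1},
{"dp": [0.184, -0.175, -0.773], "turn": [0.0, 0.0, 0.0], "fingers": 1}
-- [500.   0. 290.] 10
{"dp": [-0.028, -0.579, -0.02], "turn": [0.282, -0.193, -0.893], "fingers": 1},
{"dp": [0.026, -0.579, -0.003], "turn": [0.282, -0.193, -0.893], "fingers": 1},
{"dp": [0.08, -0.574, 0.013], "turn": [0.282, -0.193, -0.893], "fingers": 1},
{"dp": [0.134, -0.564, 0.027], "turn": [0.282, -0.193, -0.893], "fingers": 1},
{"dp": [0.186, -0.548, 0.041], "turn": [0.282, -0.193, -0.893], "fingers": 1},
{"dp": [0.237, -0.526, 0.052], "turn": [0.282, -0.193, -0.893], "fingers": 1},
{"dp": [0.287, -0.5, 0.062], "turn": [0.282, -0.193, -0.893], "fingers": 1},
{"dp": [0.333, -0.469, 0.07], 
[... 314 characters left out ...]
: [0.389, -0.338, 0.287], "turn": [0.282, -0.193, -0.893], "fingers": 1},
{"dp": [0.425, -0.292, 0.288], "turn": [0.282, -0.193, -0.893], "fingers": 1},
{"dp": [0.455, -0.242, 0.287], "turn": [0.282, -0.193, -0.893], "fingers": 1},
{"dp": [0.481, -0.19, 0.284], "turn": [0.282, -0.193, -0.893], "fingers": 1},
{"dp": [0.502, -0.135, 0.279], "turn": [0.282, -0.193, -0.893], "fingers": 1},
{"dp": [0.518, -0.08, 0.272], "turn": [0.282, -0.193, -0.893], "fingers": 1},
{"dp": [0.528, -0.023, 0.263], "turn": [0.282, -0.193, -0.893], "fingers": 1},
{"dp": [0.533, 0.034, 0.252], "turn": [0.282, -0.193, -0.893], "fingers": 1},
{"dp": [0.532, 0.092, 0.239], "turn": [0.282, -0.193, -0.893], "fingers": 1}
```

View pics/w3.png

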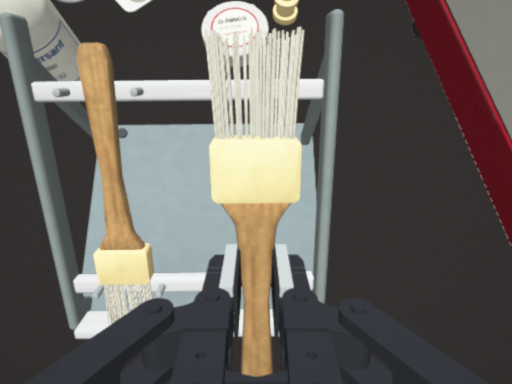

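```bash
python3 - <<'E'
from h import *
p,M,s=now(); D=downR(100.25); D0=downR(-10.8)
plan(p,M,[((505,-262,215),M,1),((470,-200,280),D0,1,7)])
E
```

```text
-- [ 505. -262.  215.] 2
{"dp": [0.329, -0.132, -0.825], "turn": [0.0, 0.0, 0.0], "fingers": 1},
{"dp": [0.329, -0.132, -0.825], "turn": [0.0, 0.0, 0.0], "fingers": 1}
-- [ 470. -200.  280.] 7
{"dp": [-0.001, -0.193, -0.285], "turn": [0.005, -0.835, 0.002], "fingers": 1},
{"dp": [-0.025, -0.193, -0.284], "turn": [0.005, -0.835, 0.002], "fingers": 1},
{"dp": [-0.05, -0.193, -0.28], "turn": [0.005, -0.835, 0.002], "fingers": 1},
{"dp": [-0.075, -0.194, -0.275], "turn": [0.005, -0.835, 0.002], "fingers": 1},
{"dp": [-0.098, -0.194, -0.267], "turn": [0.005, -0.835, 0.002], "fingers": 1},
{"dp": [-0.121, -0.194, -0.257], "turn": [0.005, -0.835, 0.002], "fingers": 1},
{"dp": [-0.143, -0.194, -0.246], "turn": [0.005, -0.835, 0.002], "fingers": 1}
```

Emit:
play_rows(
  rows=[
    {"dp": [0.33,-0.13,-0.82],"turn": [0,0,0],"fingers": 1},
    {"dp": [0.33,-0.13,-0.82],"turn": [0,0,0],"fingers": 1},
    {"dp": [0,-0.19,-0.28],"turn": [0,-0.83,0],"fingers": 1},
    {"dp": [-0.02,-0.19,-0.28],"turn": [0,-0.83,0],"fingers": 1},
    {"dp": [-0.05,-0.19,-0.28],"turn": [0,-0.83,0],"fingers": 1},
  ],
)

```text
clock: 3.75
eef_pos: [501.7, -242.4, 215.5]
tcp_rot: [-3.13, -0.429, -0.184]
contact_force: [0.6, 1.9, -1.0]
opening: 0.16
grasp_force: 34.5
```

Emit:
play_rows(
  rows=[
    {"dp": [-0.07,-0.19,-0.27],"turn": [0,-0.83,0],"fingers": 1},
    {"dp": [-0.1,-0.19,-0.27],"turn": [0,-0.83,0],"fingers": 1},
    {"dp": [-0.12,-0.19,-0.26],"turn": [0,-0.83,0],"fingers": 1},
    {"dp": [-0.14,-0.19,-0.25],"turn": [0,-0.83,0],"fingers": 1},
    {"dp": [0,0,0],"turn": [0,0,0],"fingers": 1},
  ],
)

```text
clock: 4.17
eef_pos: [482.1, -207.6, 253.2]
tcp_rot: [-3.131, -0.085, -0.177]
contact_force: [0.4, -0.3, -1.4]
opening: 0.163
grasp_force: 34.4
```

```bash
python3 - <<'E'
from h import *
p,M,s=now(); D=downR(100.25); print(p.round(1),M.as_euler('xyz',True).round(2),s["qpos"].round(2))
H=M*R.from_rotvec((M.inv()*D).as_rotvec()*.5)
plan(p,M,[((490,0,280),H,1,10),((520.8,217.3,120),D,1,10)])
E
```

```text
[ 482.1 -207.6  253.2] [-179.38   -4.87  -10.13] [-0.43  0.13  1.88  0.04  1.05  1.3 ]
-- [490.   0. 280.] 10
{"dp": [-0.066, -0.515, -0.067], "turn": [0.036, -0.032, -0.919], "fingers": 1},
{"dp": [-0.016, -0.519, -0.065], "turn": [0.036, -0.032, -0.919], "fingers": 1},
{"dp": [0.033, -0.519, -0.063], "turn": [0.036, -0.032, -0.919], "fingers": 1},
{"dp": [0.083, -0.513, -0.062], "turn": [0.036, -0.032, -0.919], "fingers": 1},
{"dp": [0.132, -0.503, -0.06], "turn": [0.036, -0.032, -0.919], "fingers": 1},
{"dp": [0.179, -0.489, -0.059], "turn": [0.036, -0.032, -0.919], "fingers": 1},
{"dp": [0.225, -0.469, -0.058], "turn": [0.036, -0.032, -0.919], "fingers": 1},
{"dp": [0.269, -0.446, -0.057], "turn": [0.036, -0.032, -0.919], "fingers": 1},
{"dp": [0.31, -0.418, -0.056], "turn": [0.036, -0.032, -0.919], "fingers": 1},
{"dp": [0.349, -0.386, -0.056], "turn": [0.036, -0.032, -0.919], "fingers": 1}
-- [520.8 217.3 120. ] 10
{"dp": [0.421, -0.336, 0.414], "turn": [0.036, -0.032, -0.919], "fingers": 1},
{"dp": [0.452, -0.292, 0.414], "turn": [0.036, -0.032, -0.919], "fingers": 1},
{"dp": [0.48, -0.246, 0.413], "turn": [0.036, -0.032, -0.919], "fingers": 1},
{"dp": [0.502, -0.197, 0.412], "turn": [0.036, -0.032, -0.919], "fingers": 1},
{"dp": [0.52, -0.146, 0.411], "turn": [0.036, -0.032, -0.919], "fingers": 1},
{"dp": [0.533, -0.094, 0.41], "turn": [0.036, -0.032, -0.919], "fingers": 1},
{"dp": [0.541, -0.041, 0.408], "turn": [0.036, -0.032, -0.919], "fingers": 1},
{"dp": [0.544, 0.013, 0.406], "turn": [0.036, -0.032, -0.919], "fingers": 1},
{"dp": [0.541, 0.067, 0.404], "turn": [0.036, -0.032, -0.919], "fingers": 1},
{"dp": [0.534, 0.12, 0.402], "turn": [0.036, -0.032, -0.919], "fingers": 1}
```

Emit:
play_rows(
  rows=[
    {"dp": [-0.07,-0.51,-0.07],"turn": [0.04,-0.03,-0.92],"fingers": 1},
    {"dp": [-0.02,-0.52,-0.07],"turn": [0.04,-0.03,-0.92],"fingers": 1},
    {"dp": [0.03,-0.52,-0.06],"turn": [0.04,-0.03,-0.92],"fingers": 1},
    {"dp": [0.08,-0.51,-0.06],"turn": [0.04,-0.03,-0.92],"fingers": 1},
    {"dp": [0.13,-0.5,-0.06],"turn": [0.04,-0.03,-0.92],"fingers": 1},
  ],
)

```text
clock: 4.58
eef_pos: [483.2, -103.5, 263.8]
tcp_rot: [3.136, -0.073, 0.31]
contact_force: [-0.3, -0.3, -1.1]
opening: 0.159
grasp_force: 34.4
```

Emit:
play_rows(
  rows=[
    {"dp": [0.18,-0.49,-0.06],"turn": [0.04,-0.03,-0.92],"fingers": 1},
    {"dp": [0.22,-0.47,-0.06],"turn": [0.04,-0.03,-0.92],"fingers": 1},
    {"dp": [0.27,-0.45,-0.06],"turn": [0.04,-0.03,-0.92],"fingers": 1},
    {"dp": [0.31,-0.42,-0.06],"turn": [0.04,-0.03,-0.92],"fingers": 1},
    {"dp": [0.35,-0.39,-0.06],"turn": [0.04,-0.03,-0.92],"fingers": 1},
  ],
)

```text
clock: 5.0
eef_pos: [486.8, 0.5, 278.5]
tcp_rot: [3.127, -0.053, 0.793]
contact_force: [-0.0, -0.2, 0.2]
opening: 0.162
grasp_force: 34.4
```

Emit:
play_rows(
  rows=[
    {"dp": [0.42,-0.34,0.41],"turn": [0.04,-0.03,-0.92],"fingers": 1},
    {"dp": [0.45,-0.29,0.41],"turn": [0.04,-0.03,-0.92],"fingers": 1},
    {"dp": [0.48,-0.25,0.41],"turn": [0.04,-0.03,-0.92],"fingers": 1},
    {"dp": [0.5,-0.2,0.41],"turn": [0.04,-0.03,-0.92],"fingers": 1},
    {"dp": [0.52,-0.15,0.41],"turn": [0.04,-0.03,-0.92],"fingers": 1},
  ],
)

```text
clock: 5.42
eef_pos: [501.8, 110.0, 199.3]
tcp_rot: [3.128, -0.031, 1.275]
contact_force: [0.4, 0.2, -0.4]
opening: 0.161
grasp_force: 34.4
```

Emit:
play_rows(
  rows=[
    {"dp": [0.53,-0.09,0.41],"turn": [0.04,-0.03,-0.92],"fingers": 1},
    {"dp": [0.54,-0.04,0.41],"turn": [0.04,-0.03,-0.92],"fingers": 1},
    {"dp": [0.54,0.01,0.41],"turn": [0.04,-0.03,-0.92],"fingers": 1},
    {"dp": [0.54,0.07,0.4],"turn": [0.04,-0.03,-0.92],"fingers": 1},
    {"dp": [0.53,0.12,0.4],"turn": [0.04,-0.03,-0.92],"fingers": 1},
  ],
)

```text
clock: 5.83
eef_pos: [517.2, 218.9, 120.5]
tcp_rot: [3.139, -0.011, 1.756]
contact_force: [0.8, 0.7, -0.1]
opening: 0.159
grasp_force: 34.4
```

Emit:
play_rows(
  rows=[
    {"dp": [0,0,0],"turn": [0,0,0],"fingers": 1},
    {"dp": [0,0,0],"turn": [0,0,0],"fingers": 1},
  ],
)

```text
clock: 6.0
eef_pos: [516.5, 218.6, 120.3]
tcp_rot: [-3.141, -0.011, 1.752]
contact_force: [1.0, -0.1, 0.6]
opening: 0.16
grasp_force: 34.4
```

```bash
python3 - <<'E'
from h import *
from rig import r
p,M,s=now(); D=downR(100.25); print(p.round(1),M.as_euler('xyz',True).round(2),s["qpos"].round(2))
f=r.grab_frame("wrist"); np.save("pics/w4.npy",f,allow_pickle=True); cv2.imwrite("pics/w4.png",f["pixels"][:,:,::-1])
plan(p,M,[((520.8,217.3,40),D,1,4)])
E
```

```text
[516.5 218.6 120.3] [-179.98   -0.62  100.41] [0.39 0.39 1.87 0.01 0.89 0.2 ]
-- [520.8 217.3  40. ] 4
{"dp": [-0.018, 0.025, 0.502], "turn": [-0.001, -0.026, 0.007], "fingers": 1},
{"dp": [-0.017, 0.025, 0.502], "turn": [-0.001, -0.026, 0.007], "fingers": 1},
{"dp": [-0.015, 0.025, 0.502], "turn": [-0.001, -0.026, 0.007], "fingers": 1},
{"dp": [-0.014, 0.025, 0.502], "turn": [-0.001, -0.026, 0.007], "fingers": 1}
```

View pics/w4.png

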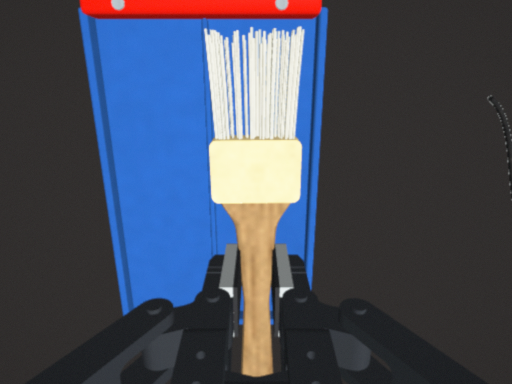

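```bash
python3 - <<'E'
from h import *
W=np.load("pics/w4.npy",allow_pickle=True).item()
im=W["pixels"].astype(int)
for v in (40,120,200,240): print(v,im[v,195:222,2].tolist(),im[v,300:330,2].tolist())
a,b=plane(W,206.5,25,14),plane(W,214.5,240,14); d=a-b; print(a,b,np.degrees(np.arctan2(d[1],d[0])))
C=np.array([483.4,213.6]); ex=np.array([.984,.178]);print([((q[:2]-C)@ex) for q in(a,b)])
print((plane(W,180,18,6)[:2]-C)@np.array([-.178,.984]),(plane(W,180,18,10)[:2]-C)@np.array([-.178,.984]))
E
```

```text
40 [209, 208, 208, 208, 206, 207, 197, 177, 185, 201, 216, 231, 235, 222, 228, 232, 220, 220, 230, 216, 225, 233, 214, 222, 225, 214, 226] [196, 206, 226, 219, 209, 208, 207, 209, 208, 211, 209, 210, 210, 207, 174, 121, 94, 111, 146, 175, 200, 209, 208, 209, 207, 186, 122, 58, 45, 46]
120 [215, 213, 212, 212, 215, 216, 214, 214, 215, 213, 182, 173, 199, 209, 210, 201, 174, 193, 214, 229, 234, 226, 230, 225, 224, 228, 210] [210, 209, 211, 210, 209, 209, 210, 210, 209, 207, 173, 123, 94, 118, 154, 185, 206, 212, 212, 212, 210, 148, 70, 48, 45, 46, 48, 46, 45, 48]
200 [214, 214, 213, 214, 213, 212, 211, 211, 212, 213, 212, 211, 212, 209, 188, 191, 209, 216, 215, 216, 215, 213, 212, 210, 209, 207, 207] [210, 210, 211, 209, 210, 207, 174, 122, 96, 129, 168, 199, 214, 214, 215, 211, 151, 77, 48, 46, 49, 46, 48, 47, 48, 48, 46, 45, 45, 48]
240 [212, 212, 212, 211, 210, 211, 210, 209, 210, 210, 210, 210, 212, 211, 212, 210, 189, 196, 210, 211, 201, 180, 195, 211, 213, 212, 213] [208, 209, 210, 207, 173, 122, 100, 132, 171, 201, 213, 212, 213, 210, 148, 66, 44, 47, 46, 50, 46, 47, 46, 46, 46, 48, 48, 47, 46, 47]
[463.45095723 324.42251642  14.        ] [491.15328482 169.96270887  14.        ] 100.16788218601488
[np.float64(0.09654983632822249), np.float64(-0.13820555340257507)]
117.89515371663124 117.30749755452983
```

Emit:
play_rows(
  rows=[
    {"dp": [-0.02,0.02,0.5],"turn": [0,-0.03,0],"fingers": 1},
    {"dp": [-0.02,0.03,0.5],"turn": [0,-0.03,0],"fingers": 1},
    {"dp": [-0.02,0.02,0.5],"turn": [0,-0.02,0.01],"fingers": 1},
    {"dp": [-0.01,0.03,0.5],"turn": [0,-0.02,0.01],"fingers": 1},
    {"dp": [0,0,0],"turn": [0,0,0],"fingers": 1},
  ],
)

```text
clock: 6.47
eef_pos: [519.9, 215.2, 39.3]
tcp_rot: [-3.139, 0.0, 1.748]
contact_force: [-0.7, -0.7, -0.5]
opening: 0.16
grasp_force: 34.4
```

Emit:
play_rows(
  rows=[
    {"dp": [0,0,0.2],"turn": [0,0,0],"fingers": 1},
    {"dp": [0,0,0.2],"turn": [0,0,0],"fingers": 1},
    {"dp": [0,0,0.2],"turn": [0,0,0],"fingers": 1},
    {"dp": [0,0,0.1],"turn": [0,0,0],"fingers": 1},
    {"dp": [0,0,0],"turn": [0,0,0],"fingers": 1},
  ],
)

```text
clock: 6.88
eef_pos: [521.1, 217.1, 12.9]
tcp_rot: [-3.141, -0.001, 1.75]
contact_force: [-0.2, 0.8, 0.3]
opening: 0.164
grasp_force: 34.4
```

Emit:
play_rows(
  rows=[
    {"dp": [0,0,0.02],"turn": [0,0,0],"fingers": 1},
    {"dp": [0,0,0],"turn": [0,0,0],"fingers": 1},
    {"dp": [0,0,0],"turn": [0,0,0],"fingers": 1},
  ],
)

```text
clock: 7.13
eef_pos: [521.7, 217.5, 13.0]
tcp_rot: [3.141, -0.001, 1.75]
contact_force: [-0.3, -0.0, 0.1]
opening: 0.163
grasp_force: 34.4
```

Emit:
play_rows(
  rows=[
    {"dp": [0,0,0.02],"turn": [0,0,0],"fingers": 1},
    {"dp": [0,0,0],"turn": [0,0,0],"fingers": 1},
    {"dp": [0,0,0],"turn": [0,0,0],"fingers": 1},
  ],
)

```text
clock: 7.38
eef_pos: [521.5, 217.4, 12.0]
tcp_rot: [-3.142, -0.001, 1.75]
contact_force: [0.6, -0.1, -0.3]
opening: 0.165
grasp_force: 34.4
```

Emit:
play_rows(
  rows=[
    {"dp": [0,0,0.03],"turn": [0,0,0],"fingers": 1},
    {"dp": [0,0,0],"turn": [0,0,0],"fingers": 1},
    {"dp": [0,0,0],"turn": [0,0,0],"fingers": 1},
  ],
)

```text
clock: 7.63
eef_pos: [521.4, 217.4, 10.6]
tcp_rot: [-3.141, -0.001, 1.75]
contact_force: [-0.1, -0.9, -0.4]
opening: 0.162
grasp_force: 34.4
```

Emit:
play_rows(
  rows=[
    {"dp": [0,0,0.03],"turn": [0,0,0],"fingers": 1},
    {"dp": [0,0,0],"turn": [0,0,0],"fingers": 1},
    {"dp": [0,0,0],"turn": [0,0,0],"fingers": 1},
  ],
)

```text
clock: 7.88
eef_pos: [521.4, 217.3, 9.4]
tcp_rot: [-3.141, -0.001, 1.75]
contact_force: [0.2, -0.3, -0.3]
opening: 0.159
grasp_force: 34.4
```

Emit:
play_rows(
  rows=[
    {"dp": [0,0,0.02],"turn": [0,0,0],"fingers": 1},
    {"dp": [0,0,0],"turn": [0,0,0],"fingers": 1},
    {"dp": [0,0,0],"turn": [0,0,0],"fingers": 1},
  ],
)

```text
clock: 8.13
eef_pos: [521.4, 217.4, 8.7]
tcp_rot: [-3.141, -0.001, 1.75]
contact_force: [0.1, -1.2, -0.2]
opening: 0.164
grasp_force: 34.4
```

Emit:
play_rows(
  rows=[
    {"dp": [0,0,0.02],"turn": [0,0,0],"fingers": 1},
    {"dp": [0,0,0],"turn": [0,0,0],"fingers": 1},
    {"dp": [0,0,0],"turn": [0,0,0],"fingers": 1},
  ],
)

```text
clock: 8.38
eef_pos: [521.4, 217.4, 7.9]
tcp_rot: [-3.141, -0.001, 1.75]
contact_force: [-0.7, 0.8, 0.4]
opening: 0.165
grasp_force: 34.4
```

Emit:
play_rows(
  rows=[
    {"dp": [0,0,0.02],"turn": [0,0,0],"fingers": 1},
    {"dp": [0,0,0],"turn": [0,0,0],"fingers": 1},
    {"dp": [0,0,0],"turn": [0,0,0],"fingers": 1},
  ],
)

```text
clock: 8.63
eef_pos: [521.4, 217.4, 7.0]
tcp_rot: [-3.141, -0.001, 1.75]
contact_force: [0.0, -0.2, -0.1]
opening: 0.157
grasp_force: 34.4
```

Emit:
play_rows(
  rows=[
    {"dp": [0,0,0.015],"turn": [0,0,0],"fingers": 1},
    {"dp": [0,0,0],"turn": [0,0,0],"fingers": 1},
    {"dp": [0,0,0],"turn": [0,0,0],"fingers": 1},
  ],
)

```text
clock: 8.88
eef_pos: [521.4, 217.4, 6.6]
tcp_rot: [-3.141, -0.001, 1.75]
contact_force: [-0.4, -0.6, 3.1]
opening: 0.16
grasp_force: 34.7
```

Emit:
play_rows(
  rows=[
    {"dp": [0.08,0,0],"turn": [0,0,0],"fingers": 1},
    {"dp": [0.08,0,0],"turn": [0,0,0],"fingers": 1},
    {"dp": [0.08,0,0],"turn": [0,0,0],"fingers": 1},
    {"dp": [0.08,0,0],"turn": [0,0,0],"fingers": 1},
    {"dp": [0,0,0],"turn": [0,0,0],"fingers": 1},
  ],
)

```text
clock: 9.3
eef_pos: [519.2, 230.8, 6.6]
tcp_rot: [3.141, -0.001, 1.751]
contact_force: [0.3, 1.4, 3.0]
opening: 0.163
grasp_force: 34.7
```

Emit:
play_rows(
  rows=[
    {"dp": [0.05,0,0],"turn": [0,0,0],"fingers": 1},
    {"dp": [0.03,0,0],"turn": [0,0,0],"fingers": 1},
    {"dp": [0,0,0],"turn": [0,0,0],"fingers": 1},
  ],
)

```text
clock: 9.55
eef_pos: [518.6, 233.4, 6.6]
tcp_rot: [-3.142, -0.001, 1.75]
contact_force: [0.2, -0.2, 4.1]
opening: 0.16
grasp_force: 34.9
```

Emit:
play_rows(
  rows=[
    {"dp": [0.03,0,0],"turn": [0,0,0],"fingers": 1},
    {"dp": [0,0,0],"turn": [0,0,0],"fingers": 1},
  ],
)

```text
clock: 9.72
eef_pos: [518.4, 234.4, 6.6]
tcp_rot: [-3.141, -0.001, 1.75]
contact_force: [-0.7, -1.9, 5.5]
opening: 0.16
grasp_force: 35.0
```

Emit:
play_rows(
  rows=[
    {"dp": [0.03,0,0],"turn": [0,0,0],"fingers": 1},
    {"dp": [0,0,0],"turn": [0,0,0],"fingers": 1},
  ],
)

```text
clock: 9.88
eef_pos: [518.2, 235.5, 6.5]
tcp_rot: [-3.141, -0.001, 1.75]
contact_force: [1.0, -2.5, 4.8]
opening: 0.158
grasp_force: 35.1
```

Emit:
play_rows(
  rows=[
    {"dp": [0.03,0,0],"turn": [0,0,0],"fingers": 1},
    {"dp": [0,0,0],"turn": [0,0,0],"fingers": 1},
  ],
)

```text
clock: 10.05
eef_pos: [517.9, 236.7, 6.6]
tcp_rot: [-3.141, -0.001, 1.75]
contact_force: [0.3, -2.8, 5.2]
opening: 0.159
grasp_force: 35.1
```

Emit:
play_rows(
  rows=[
    {"dp": [0.03,0,0],"turn": [0,0,0],"fingers": 1},
    {"dp": [0,0,0],"turn": [0,0,0],"fingers": 1},
  ],
)

```text
clock: 10.22
eef_pos: [517.7, 237.8, 6.6]
tcp_rot: [-3.141, -0.001, 1.75]
contact_force: [0.4, -2.7, 4.8]
opening: 0.162
grasp_force: 35.1
```

Emit:
play_rows(
  rows=[
    {"dp": [0.03,0,0],"turn": [0,0,0],"fingers": 1},
    {"dp": [0,0,0],"turn": [0,0,0],"fingers": 1},
  ],
)

```text
clock: 10.38
eef_pos: [517.5, 239.0, 6.6]
tcp_rot: [-3.141, -0.001, 1.75]
contact_force: [0.3, -3.1, 4.7]
opening: 0.163
grasp_force: 35.1
```

Emit:
play_rows(
  rows=[
    {"dp": [0.025,0,0],"turn": [0,0,0],"fingers": 1},
    {"dp": [0,0,0],"turn": [0,0,0],"fingers": 1},
    {"dp": [0,0,0],"turn": [0,0,0],"fingers": 1},
  ],
)

```text
clock: 10.63
eef_pos: [517.5, 239.1, 6.6]
tcp_rot: [-3.141, 0.0, 1.751]
contact_force: [2.1, -8.6, 6.5]
opening: 0.159
grasp_force: 35.5
```

Emit:
play_rows(
  rows=[
    {"dp": [0.025,0,0],"turn": [0,0,0],"fingers": 1},
    {"dp": [0,0,0],"turn": [0,0,0],"fingers": 1},
    {"dp": [0,0,0],"turn": [0,0,0],"fingers": 1},
  ],
)

```text
clock: 10.88
eef_pos: [517.4, 239.2, 6.6]
tcp_rot: [-3.141, 0.002, 1.751]
contact_force: [3.1, -14.5, 7.5]
opening: 0.159
grasp_force: 35.9
```

Emit:
play_rows(
  rows=[
    {"dp": [-0.02,0,-0.01],"turn": [0,0,0],"fingers": 1},
    {"dp": [0,0,0],"turn": [0,0,0],"fingers": 1},
    {"dp": [0,0,0],"turn": [0,0,0],"fingers": 0.65},
    {"dp": [0,0,0],"turn": [0,0,0],"fingers": 0.65},
    {"dp": [0,0,0],"turn": [0,0,0],"fingers": 0.65},
  ],
)

```text
clock: 11.3
eef_pos: [516.9, 240.3, 6.6]
tcp_rot: [-3.141, -0.001, 1.75]
contact_force: [-0.2, 0.9, -0.4]
opening: 0.348
grasp_force: 0.0
```

Emit:
play_rows(
  rows=[
    {"dp": [0,0,0],"turn": [0,0,0],"fingers": 0.65},
    {"dp": [0,0,-0.2],"turn": [0,0,0],"fingers": 0.65},
    {"dp": [0,0,-0.5],"turn": [0,0,0],"fingers": 0.65},
    {"dp": [0,0,-0.9],"turn": [0,0,0],"fingers": 0.65},
    {"dp": [0,0,-0.9],"turn": [0,0,0],"fingers": 0.65},
  ],
)

```text
clock: 11.72
eef_pos: [516.2, 239.8, 107.5]
tcp_rot: [-3.139, -0.0, 1.75]
contact_force: [0.4, 0.6, -0.5]
opening: 0.351
grasp_force: 0.0
```

```bash
python3 - <<'E'
from h import *
from rig import r
p,M,s=now(); print(p.round(1),M.as_euler('xyz',True).round(2),s["qpos"].round(2),s["clock"])
f=r.grab_frame("wrist"); np.save("pics/w5.npy",f,allow_pickle=True); cv2.imwrite("pics/w5.png",f["pixels"][:,:,::-1])
C=np.array([483.4,213.6]); ex=np.array([.984,.178]);ey=np.array([-.178,.984])
# bristles / ferrule / handle masks -> tray coords at z=14
hsv=cv2.cvtColor(f["pixels"],cv2.COLOR_RGB2HSV)
for n,lo,hi,z in(("ferrule",(18,50,180),(35,160,255),18),("bristle",(0,0,170),(180,50,255),14),("wood",(8,100,60),(20,255,230),16)):
    m=cv2.inRange(hsv,lo,hi); k,L,st,ce=cv2.connectedComponentsWithStats(cv2.morphologyEx(m,cv2.MORPH_CLOSE,np.ones((5,5),np.uint8)))
    for i in range(1,k):
        if st[i,4]>600:
            q=np.argwhere(L==i)[:,::-1]; w=np.array([(lambda a:[(a-C)@ex,(a-C)@ey])(plane(f,*x,z)[:2]) for x in q],np.float32)
            print(n,st[i].tolist(),cv2.minAreaRect(w),w.min(0),w.max(0))
E
```

```text
[516.2 239.8 107.5] [-1.7983e+02 -1.0000e-02  1.0029e+02] [0.43 0.42 1.85 0.   0.87 0.25] 11.7167
ferrule [238, 152, 40, 154, 2885] ((39.429283142089844, -11.634197235107422), (26.8011474609375, 125.3247299194336), 1.8233516216278076) [ 24.041693 -74.28257 ] [50.854805 51.313896]
bristle [229, 49, 57, 108, 5333] ((37.42173385620117, 82.29545593261719), (36.89044189453125, 69.45490264892578), 0.03349112719297409) [18.993515 47.575603] [ 55.883926 117.032684]
```

```bash
python3 - <<'E'
from h import *
f=np.load("pics/w5.npy",allow_pickle=True).item(); im=f["pixels"]
for u in (210,240,250,257,265,275): print(u,[tuple(int(c) for c in im[v,u]) for v in range(42,56)])
C=np.array([483.4,213.6]);ey=np.array([-.178,.984])
for v in (46,47,48,49,50): print(v,[round(float((plane(f,210,v,z)[:2]-C)@ey),1) for z in(6,12,18,28)])
E
```

```text
210 [(255, 44, 15), (255, 44, 23), (255, 44, 24), (255, 39, 20), (252, 37, 27), (230, 33, 21), (194, 46, 70), (143, 107, 188), (90, 145, 243), (71, 155, 250), (71, 157, 250), (71, 158, 250), (71, 157, 251), (70, 156, 250)]
240 [(255, 45, 18), (255, 47, 24), (255, 45, 23), (255, 37, 16), (251, 37, 25), (228, 33, 22), (192, 44, 66), (142, 103, 184), (90, 141, 241), (74, 154, 249), (73, 155, 249), (93, 164, 249), (139, 189, 248), (201, 229, 251)]
250 [(255, 46, 22), (255, 46, 24), (255, 43, 23), (255, 40, 23), (251, 35, 22), (227, 33, 23), (192, 45, 68), (143, 105, 187), (93, 145, 243), (80, 158, 250), (91, 165, 250), (135, 185, 248), (153, 194, 245), (148, 191, 247)]
257 [(255, 46, 24), (255, 45, 23), (255, 43, 17), (255, 40, 21), (251, 38, 22), (226, 32, 21), (198, 71, 84), (197, 180, 219), (201, 222, 249), (209, 231, 251), (215, 233, 250), (219, 235, 250), (231, 243, 251), (252, 253, 252)]
265 [(255, 47, 23), (255, 45, 22), (255, 44, 24), (255, 40, 21), (251, 39, 26), (227, 32, 21), (193, 46, 67), (143, 104, 186), (91, 144, 242), (87, 161, 249), (135, 185, 249), (214, 231, 251), (245, 248, 253), (250, 251, 253)]
275 [(232, 229, 232), (253, 156, 155), (255, 72, 63), (254, 45, 30), (251, 40, 26), (227, 34, 27), (192, 43, 67), (146, 111, 188), (141, 180, 245), (173, 213, 250), (194, 224, 250), (228, 238, 250), (238, 244, 250), (243, 247, 250)]
46 [119.3, 118.9, 118.5, 117.8]
47 [118.7, 118.3, 117.9, 117.3]
48 [118.1, 117.7, 117.3, 116.7]
49 [117.5, 117.1, 116.8, 116.1]
50 [116.9, 116.5, 116.2, 115.6]
```

```bash
python3 - <<'E'
from h import *
p,M,s=now(); 
plan(p,M,[((505,140,270),M,.55),((490,-165,290),downR(168.8),.55,12)])
E
```

```text
-- [505. 140. 270.] 5
{"dp": [-0.484, -0.16, -0.778], "turn": [0.0, 0.0, 0.0], "fingers": 0.55},
{"dp": [-0.484, -0.16, -0.778], "turn": [0.0, 0.0, 0.0], "fingers": 0.55},
{"dp": [-0.484, -0.16, -0.778], "turn": [0.0, 0.0, 0.0], "fingers": 0.55},
{"dp": [-0.484, -0.16, -0.778], "turn": [0.0, 0.0, 0.0], "fingers": 0.55},
{"dp": [-0.484, -0.16, -0.778], "turn": [0.0, 0.0, 0.0], "fingers": 0.55}
-- [ 490. -165.  290.] 13
{"dp": [-0.572, -0.133, -0.041], "turn": [0.006, 0.001, -0.878], "fingers": 0.55},
{"dp": [-0.557, -0.185, -0.041], "turn": [0.006, 0.001, -0.878], "fingers": 0.55},
{"dp": [-0.538, -0.235, -0.041], "turn": [0.006, 0.001, -0.878], "fingers": 0.55},
{"dp": [-0.514, -0.284, -0.041], "turn": [0.006, 0.001, -0.878], "fingers": 0.55},
{"dp": [-0.486, -0.33, -0.041], "turn": [0.006, 0.001, -0.878], "fingers": 0.55},
{"dp": [-0.453, -0.373, -0.041], "turn": [0.006, 0.001, -0.878], "fingers": 0.55},
{"dp": [-0.417, -0.413, -0.04], "turn": [0.006, 0.001, -0.878], "fingers": 0.55},
{"dp": [-0.378, -0.45, -0.04], "turn": [0.006, 0.001, -0.878], "fingers": 0.55},
{"dp": [-0.335, -0.482, -0.04], "turn": [0.006, 0.001, -0.878], "fingers": 0.55},
{"dp": [-0.289, -0.511, -0.04], "turn": [0.006, 0.001, -0.878], "fingers": 0.55},
{"dp": [-0.241, -0.536, -0.039], "turn": [0.006, 0.001, -0.878], "fingers": 0.55},
{"dp": [-0.19, -0.555, -0.039], "turn": [0.006, 0.001, -0.878], "fingers": 0.55},
{"dp": [-0.139, -0.571, -0.039], "turn": [0.006, 0.001, -0.878], "fingers": 0.55}
```

Emit:
play_rows(
  rows=[
    {"dp": [-0.48,-0.16,-0.78],"turn": [0,0,0],"fingers": 0.55},
    {"dp": [-0.48,-0.16,-0.78],"turn": [0,0,0],"fingers": 0.55},
    {"dp": [-0.48,-0.16,-0.78],"turn": [0,0,0],"fingers": 0.55},
    {"dp": [-0.48,-0.16,-0.78],"turn": [0,0,0],"fingers": 0.55},
    {"dp": [-0.48,-0.16,-0.78],"turn": [0,0,0],"fingers": 0.55},
  ],
)

```text
clock: 12.18
eef_pos: [502.4, 139.1, 264.8]
tcp_rot: [3.141, -0.001, 1.751]
contact_force: [0.1, 0.2, 0.1]
opening: 0.448
grasp_force: 0.0
```

Emit:
play_rows(
  rows=[
    {"dp": [-0.57,-0.13,-0.04],"turn": [0.01,0,-0.88],"fingers": 0.55},
    {"dp": [-0.56,-0.18,-0.04],"turn": [0.01,0,-0.88],"fingers": 0.55},
    {"dp": [-0.54,-0.23,-0.04],"turn": [0.01,0,-0.88],"fingers": 0.55},
    {"dp": [-0.51,-0.28,-0.04],"turn": [0.01,0,-0.88],"fingers": 0.55},
    {"dp": [-0.49,-0.33,-0.04],"turn": [0.01,0,-0.88],"fingers": 0.55},
  ],
)

```text
clock: 12.6
eef_pos: [497.7, 21.8, 271.5]
tcp_rot: [-3.137, -0.002, 2.216]
contact_force: [1.1, -0.1, -0.1]
opening: 0.449
grasp_force: 0.0
```

Emit:
play_rows(
  rows=[
    {"dp": [-0.45,-0.37,-0.04],"turn": [0,0,-0.88],"fingers": 0.55},
    {"dp": [-0.42,-0.41,-0.04],"turn": [0,0,-0.88],"fingers": 0.55},
    {"dp": [-0.38,-0.45,-0.04],"turn": [0,0,-0.88],"fingers": 0.55},
    {"dp": [-0.33,-0.48,-0.04],"turn": [0,0,-0.88],"fingers": 0.55},
    {"dp": [-0.29,-0.51,-0.04],"turn": [0,0,-0.88],"fingers": 0.55},
  ],
)

```text
clock: 13.02
eef_pos: [492.3, -95.3, 279.6]
tcp_rot: [-3.138, -0.003, 2.677]
contact_force: [-0.5, 0.3, 0.7]
opening: 0.454
grasp_force: 0.0
```

Emit:
play_rows(
  rows=[
    {"dp": [-0.24,-0.54,-0.04],"turn": [0,0,-0.88],"fingers": 0.55},
    {"dp": [-0.19,-0.55,-0.04],"turn": [0,0,-0.88],"fingers": 0.55},
    {"dp": [-0.14,-0.57,-0.04],"turn": [0,0,-0.88],"fingers": 0.55},
    {"dp": [0,0,0],"turn": [0,0,0],"fingers": 0.55},
  ],
)

```text
clock: 13.35
eef_pos: [489.3, -167.7, 284.7]
tcp_rot: [-3.138, -0.003, 2.952]
contact_force: [0.7, -0.1, 0.1]
opening: 0.451
grasp_force: 0.0
```

```bash
python3 - <<'E'
from h import *
p,M,s=now(); print(p.round(1),M.as_euler('xyz',True).round(2),s["qpos"].round(2),s["clock"])
T=slopeR(-11.4,1); z=T.apply([0,0,1]); g=np.array([581.5,-192.7,84.5])+4.5*z
plan(p,M,[(g-90*z,T,.55,8)])
E
```

```text
[ 489.3 -167.7  284.7] [-179.78   -0.19  169.16] [-0.33  0.14  1.8  -0.    1.21 -1.71] 13.35
-- [ 533.4 -183.   154.5] 8
{"dp": [-0.146, -0.02, 0.406], "turn": [-0.001, -0.733, 0.013], "fingers": 0.55},
{"dp": [-0.114, -0.019, 0.416], "turn": [-0.001, -0.733, 0.013], "fingers": 0.55},
{"dp": [-0.082, -0.019, 0.424], "turn": [-0.001, -0.733, 0.013], "fingers": 0.55},
{"dp": [-0.049, -0.019, 0.429], "turn": [-0.001, -0.733, 0.013], "fingers": 0.55},
{"dp": [-0.016, -0.019, 0.431], "turn": [-0.001, -0.733, 0.013], "fingers": 0.55},
{"dp": [0.017, -0.019, 0.431], "turn": [-0.001, -0.733, 0.013], "fingers": 0.55},
{"dp": [0.05, -0.019, 0.429], "turn": [-0.001, -0.733, 0.013], "fingers": 0.55},
{"dp": [0.083, -0.02, 0.424], "turn": [-0.001, -0.733, 0.013], "fingers": 0.55}
```

Emit:
play_rows(
  rows=[
    {"dp": [-0.15,-0.02,0.41],"turn": [0,-0.73,0.01],"fingers": 0.55},
    {"dp": [-0.11,-0.02,0.42],"turn": [0,-0.73,0.01],"fingers": 0.55},
    {"dp": [-0.08,-0.02,0.42],"turn": [0,-0.73,0.01],"fingers": 0.55},
    {"dp": [-0.05,-0.02,0.43],"turn": [0,-0.73,0.01],"fingers": 0.55},
    {"dp": [-0.02,-0.02,0.43],"turn": [0,-0.73,0.01],"fingers": 0.55},
  ],
)

```text
clock: 13.77
eef_pos: [517.0, -174.0, 202.8]
tcp_rot: [-3.14, 0.382, 2.942]
contact_force: [0.5, 0.6, -1.3]
opening: 0.449
grasp_force: 0.0
```

Emit:
play_rows(
  rows=[
    {"dp": [0.02,-0.02,0.43],"turn": [0,-0.73,0.01],"fingers": 0.55},
    {"dp": [0.05,-0.02,0.43],"turn": [0,-0.73,0.02],"fingers": 0.55},
    {"dp": [0.08,-0.02,0.42],"turn": [0,-0.73,0.02],"fingers": 0.55},
    {"dp": [0,0,0],"turn": [0,0,0],"fingers": 0.55},
    {"dp": [0,0,0],"turn": [0,0,0],"fingers": 0.55},
  ],
)

```text
clock: 14.18
eef_pos: [532.1, -173.4, 164.6]
tcp_rot: [3.124, 0.56, 2.939]
contact_force: [-0.9, 0.0, -0.3]
opening: 0.447
grasp_force: 0.0
```

```bash
python3 - <<'E'
from h import *
from rig import r
p,M,s=now(); print(p.round(1),M.as_euler('xyz',True).round(2),s["qpos"].round(2),s["clock"])
f=r.grab_frame("wrist"); np.save("pics/w6.npy",f,allow_pickle=True); cv2.imwrite("pics/w6.png",f["pixels"][:,:,::-1])
T=slopeR(-11.4,1); z=T.apply([0,0,1]); b=np.array([581.5,-192.7,84.5]); g=b+4.5*z; ax=T.apply([1,0,0])
# expected pixel of the b junction & handle tip for checking
for t,h in((32,5),(99,0),(-98,0),(0,5)):
    c=np.linalg.inv(f["pose"])@np.r_[b+ax*t-h*z,1]; print(t,f["cx"]+f["fx"]*c[0]/c[2],f["cy"]+f["fy"]*c[1]/c[2])
plan(p,M,[(g-40*z,T,.55,4),(g,T,.55,4)])
E
```

```text
[ 532.1 -173.4  164.6] [179.01  32.09 168.41] [-0.39  0.15  2.24  0.52  0.23 -2.24] 14.1833
32 242.41311611085254 154.9665717378209
99 241.15360225121947 52.50628345164105
-98 244.78943773085774 311.8513716498585
0 243.03482326567496 198.86200233925328
-- [ 561.5 -188.7  113.6] 4
{"dp": [0.001, -0.063, 0.375], "turn": [0.037, -0.121, -0.008], "fingers": 0.55},
{"dp": [0.005, -0.062, 0.375], "turn": [0.037, -0.121, -0.008], "fingers": 0.55},
{"dp": [0.01, -0.06, 0.375], "turn": [0.037, -0.121, -0.008], "fingers": 0.55},
{"dp": [0.015, -0.059, 0.375], "turn": [0.037, -0.121, -0.008], "fingers": 0.55}
-- [ 584.  -193.2   80.8] 4
{"dp": [0.0, 0.0, 0.25], "turn": [-0.0, 0.0, -0.0], "fingers": 0.55},
{"dp": [0.0, 0.0, 0.25], "turn": [-0.0, 0.0, -0.0], "fingers": 0.55},
{"dp": [0.0, 0.0, 0.25], "turn": [-0.0, 0.0, -0.0], "fingers": 0.55},
{"dp": [0.0, 0.0, 0.25], "turn": [-0.0, 0.0, -0.0], "fingers": 0.55}
```

View pics/w6.png

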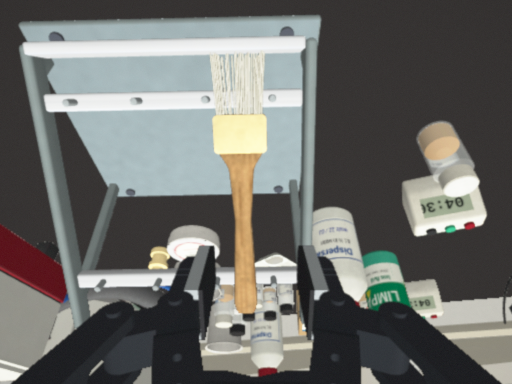

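Emit:
play_rows(
  rows=[
    {"dp": [0,-0.06,0.37],"turn": [0.04,-0.12,-0.02],"fingers": 0.55},
    {"dp": [0,-0.06,0.37],"turn": [0.04,-0.12,-0.02],"fingers": 0.55},
    {"dp": [0.01,-0.06,0.37],"turn": [0.04,-0.12,-0.02],"fingers": 0.55},
    {"dp": [0.02,-0.06,0.37],"turn": [0.03,-0.12,-0.02],"fingers": 0.55},
    {"dp": [0,0,0],"turn": [0,0,0],"fingers": 0.55},
  ],
)

```text
clock: 14.65
eef_pos: [559.0, -184.4, 127.9]
tcp_rot: [3.137, 0.603, 2.949]
contact_force: [-0.7, 0.9, -0.0]
opening: 0.452
grasp_force: 0.0
```

```bash
python3 - <<'E'
from h import *
p,M,s=now(); print(p.round(1),M.as_euler('xyz',True).round(2),s["qpos"].round(2),s["clock"])
T=slopeR(-11,1); z=T.apply([0,0,1]); b=np.array([581.5,-192.7,84.5]); g=b+4.5*z
plan(p,M,[(g,T,.55,4)])
E
```

```text
[ 559.  -184.4  127.9] [179.75  34.57 168.94] [-0.39  0.27  2.24  1.21  0.12 -2.94] 14.65
-- [ 584.  -193.2   80.8] 4
{"dp": [0.031, -0.025, 0.335], "turn": [0.009, -0.018, -0.002], "fingers": 0.55},
{"dp": [0.032, -0.025, 0.335], "turn": [0.009, -0.018, -0.002], "fingers": 0.55},
{"dp": [0.033, -0.025, 0.335], "turn": [0.009, -0.018, -0.002], "fingers": 0.55},
{"dp": [0.033, -0.025, 0.335], "turn": [0.009, -0.018, -0.002], "fingers": 0.55}
```

Emit:
play_rows(
  rows=[
    {"dp": [0,0,0],"turn": [0,0.5,0],"fingers": 0.55},
    {"dp": [0,0,0],"turn": [0,0.5,0],"fingers": 0.55},
    {"dp": [0,0,0],"turn": [0,0.5,0],"fingers": 0.55},
    {"dp": [0,0,0],"turn": [0,0,0],"fingers": 0.55},
    {"dp": [0,0,0],"turn": [0,0,0],"fingers": 0.55},
  ],
)

```text
clock: 15.07
eef_pos: [561.6, -179.0, 129.7]
tcp_rot: [3.123, 0.544, 2.953]
contact_force: [0.7, -0.1, -0.3]
opening: 0.448
grasp_force: 0.0
```

```bash
python3 - <<'E'
from h import *
p,M,s=now(); print(p.round(1),M.as_euler('xyz',True).round(2),s["qpos"].round(2),s["clock"])
S=slopeR(-11,1); z=S.apply([0,0,1]); b=np.array([581.5,-192.7,84.5]); g=b+3.5*z; T=slopeR(-11,1,26)
plan(p,M,[(g-25*z,T,.55,4),(g,T,.55,4)])
E
```

```text
[ 561.6 -179.   129.7] [178.94  31.15 169.21] [-0.38  0.26  2.19  0.65  0.19 -2.38] 15.0667
-- [ 569.4 -190.3  102.1] 4
{"dp": [0.037, -0.064, 0.178], "turn": [0.049, 0.214, 0.01], "fingers": 0.55},
{"dp": [0.033, -0.063, 0.179], "turn": [0.049, 0.214, 0.01], "fingers": 0.55},
{"dp": [0.029, -0.062, 0.18], "turn": [0.049, 0.214, 0.01], "fingers": 0.55},
{"dp": [0.025, -0.061, 0.181], "turn": [0.049, 0.214, 0.01], "fingers": 0.55}
-- [ 583.5 -193.1   81.6] 4
{"dp": [-0.024, -0.0, 0.154], "turn": [-0.0, -0.0, 0.0], "fingers": 0.55},
{"dp": [-0.024, -0.0, 0.154], "turn": [-0.0, -0.0, 0.0], "fingers": 0.55},
{"dp": [-0.024, -0.0, 0.154], "turn": [-0.0, -0.0, 0.0], "fingers": 0.55},
{"dp": [-0.024, -0.0, 0.154], "turn": [-0.0, -0.0, 0.0], "fingers": 0.55}
```

Emit:
play_rows(
  rows=[
    {"dp": [0.04,-0.06,0.18],"turn": [0.05,0.21,0.01],"fingers": 0.55},
    {"dp": [0.03,-0.06,0.18],"turn": [0.05,0.21,0.01],"fingers": 0.55},
    {"dp": [0.03,-0.06,0.18],"turn": [0.05,0.21,0.01],"fingers": 0.55},
    {"dp": [0.03,-0.06,0.18],"turn": [0.05,0.21,0.01],"fingers": 0.55},
    {"dp": [0,0,0],"turn": [0,0,0],"fingers": 0.55},
  ],
)

```text
clock: 15.48
eef_pos: [568.7, -189.8, 100.2]
tcp_rot: [3.141, 0.453, 2.948]
contact_force: [-0.2, 0.3, 0.1]
opening: 0.458
grasp_force: 0.0
```

```bash
python3 - <<'E'
from h import *
p,M,s=now(); print(p.round(1),M.as_euler('xyz',True).round(2),s["qpos"].round(2),s["clock"])
S=slopeR(-11,1); z=S.apply([0,0,1]); b=np.array([581.5,-192.7,84.5]); g=b+3.5*z; T=slopeR(-11,1,26)
plan(p,M,[(g,T,.55,4)])
E
```

```text
[ 568.7 -189.8  100.2] [179.95  25.95 168.88] [-0.37  0.34  2.13  0.33  0.24 -2.05] 15.4833
-- [ 583.5 -193.1   81.6] 4
{"dp": [-0.034, -0.002, 0.146], "turn": [-0.0, -0.002, -0.004], "fingers": 0.55},
{"dp": [-0.034, -0.002, 0.146], "turn": [-0.0, -0.002, -0.004], "fingers": 0.55},
{"dp": [-0.034, -0.002, 0.146], "turn": [-0.0, -0.002, -0.004], "fingers": 0.55},
{"dp": [-0.034, -0.002, 0.146], "turn": [-0.0, -0.002, -0.004], "fingers": 0.55}
```

Good margins on the joints now; final approach.

Emit:
play_rows(
  rows=[
    {"dp": [-0.03,0,0.15],"turn": [0,0,0],"fingers": 0.55},
    {"dp": [-0.03,0,0.15],"turn": [0,0,0],"fingers": 0.55},
    {"dp": [-0.04,0,0.14],"turn": [0,0,0],"fingers": 0.55},
    {"dp": [-0.04,0,0.14],"turn": [0,0,0],"fingers": 0.55},
    {"dp": [0,0,0],"turn": [0,0,0],"fingers": 0.55},
  ],
)

```text
clock: 15.9
eef_pos: [583.3, -192.6, 81.2]
tcp_rot: [3.141, 0.453, 2.948]
contact_force: [-0.4, 0.1, -0.2]
opening: 0.45
grasp_force: 0.0
```

```bash
python3 - <<'E'
from h import *
p,M,s=now(); print(p.round(1),M.as_euler('xyz',True).round(2),s["qpos"].round(2),s["clock"],s["contact_force"].round(1))
S=slopeR(-11,1); z=S.apply([0,0,1]); b=np.array([581.5,-192.7,84.5]); g=b+3.5*z
print("slope frame err (to go)",S.inv().apply(g-p)); print("tool units",M.inv().apply(g-p)/40)
E
```

```text
[ 583.3 -192.6   81.2] [179.95  25.94 168.89] [-0.36  0.39  2.11  0.36  0.21 -2.08] 15.9 [-0.4  0.1 -0.2]
slope frame err (to go) [-0.4534893 -0.4834425 -0.2415497]
tool units [-0.01026638 -0.0120681  -0.0077482 ]
```

Emit:
play_rows(
  rows=[
    {"dp": [0,0,0],"turn": [0,0,0],"fingers": 1},
    {"dp": [0,0,0],"turn": [0,0,0],"fingers": 1},
    {"dp": [0,0,0],"turn": [0,0,0],"fingers": 1},
    {"dp": [0,0,0],"turn": [0,0,0],"fingers": 1},
    {"dp": [0,0,0],"turn": [0,0,0],"fingers": 1},
  ],
  force=35,
)

```text
clock: 16.32
eef_pos: [582.9, -192.6, 82.2]
tcp_rot: [3.141, 0.453, 2.948]
contact_force: [-1.1, -0.2, -0.1]
opening: 0.163
grasp_force: 34.0
```

Emit:
play_rows(
  rows=[
    {"dp": [0.02,0,-0.15],"turn": [0,0,0],"fingers": 1},
    {"dp": [0.05,0,-0.3],"turn": [0,0,0],"fingers": 1},
    {"dp": [0.06,0,-0.4],"turn": [0,0,0],"fingers": 1},
    {"dp": [0.06,0,-0.4],"turn": [0,0,0],"fingers": 1},
    {"dp": [0,0,0],"turn": [0,0,0],"fingers": 1},
  ],
)

```text
clock: 16.73
eef_pos: [554.3, -187.1, 125.8]
tcp_rot: [3.141, 0.455, 2.948]
contact_force: [0.7, -0.3, -0.2]
opening: 0.164
grasp_force: 34.0
```

```bash
python3 - <<'E'
from h import *
from rig import r
p,M,s=now(); print(p.round(1),M.as_euler('xyz',True).round(2),s["qpos"].round(2),s["clock"],s["contact_force"].round(1),s["opening"])
f=r.grab_frame("wrist"); np.save("pics/w7.npy",f,allow_pickle=True)
plan(p,M,[((545,-180,190),M,1),((490,-165,270),slopeR(-11,1,-8),1,8)])
E
```

```text
[ 554.3 -187.1  125.8] [179.99  26.08 168.9 ] [-0.37  0.27  2.14  0.28  0.29 -2.  ] 16.7333 [ 0.7 -0.3 -0.2] 0.1644643710920094
-- [ 545. -180.  190.] 2
{"dp": [-0.235, 0.065, -0.778], "turn": [0.0, 0.0, 0.0], "fingers": 1},
{"dp": [-0.235, 0.065, -0.778], "turn": [0.0, 0.0, 0.0], "fingers": 1}
-- [ 490. -165.  270.] 8
{"dp": [0.05, 0.013, -0.303], "turn": [-0.0, 0.71, -0.002], "fingers": 1},
{"dp": [0.072, 0.013, -0.298], "turn": [-0.0, 0.71, -0.002], "fingers": 1},
{"dp": [0.094, 0.013, -0.292], "turn": [-0.0, 0.71, -0.002], "fingers": 1},
{"dp": [0.115, 0.013, -0.284], "turn": [-0.0, 0.71, -0.002], "fingers": 1},
{"dp": [0.136, 0.013, -0.275], "turn": [-0.0, 0.71, -0.002], "fingers": 1},
{"dp": [0.156, 0.013, -0.264], "turn": [-0.0, 0.71, -0.002], "fingers": 1},
{"dp": [0.175, 0.013, -0.252], "turn": [-0.0, 0.71, -0.002], "fingers": 1},
{"dp": [0.194, 0.013, -0.238], "turn": [-0.0, 0.71, -0.002], "fingers": 1}
```

Emit:
play_rows(
  rows=[
    {"dp": [-0.23,0.06,-0.78],"turn": [0,0,0],"fingers": 1},
    {"dp": [-0.23,0.06,-0.78],"turn": [0,0,0],"fingers": 1},
    {"dp": [0.05,0.01,-0.3],"turn": [0,0.73,0],"fingers": 1},
    {"dp": [0.07,0.01,-0.3],"turn": [0,0.73,0],"fingers": 1},
    {"dp": [0.09,0.01,-0.29],"turn": [0,0.73,0],"fingers": 1},
  ],
)

```text
clock: 17.2
eef_pos: [524.6, -175.2, 218.9]
tcp_rot: [-3.142, 0.221, 2.948]
contact_force: [0.8, 0.6, -1.4]
opening: 0.162
grasp_force: 34.2
```

Emit:
play_rows(
  rows=[
    {"dp": [0.11,0.01,-0.28],"turn": [0,0.73,0],"fingers": 1},
    {"dp": [0.14,0.01,-0.28],"turn": [0,0.73,0],"fingers": 1},
    {"dp": [0.16,0.01,-0.26],"turn": [0,0.73,0],"fingers": 1},
    {"dp": [0.17,0.01,-0.25],"turn": [0,0.73,0],"fingers": 1},
    {"dp": [0.19,0.01,-0.24],"turn": [0,0.73,0],"fingers": 1},
  ],
)

```text
clock: 17.62
eef_pos: [491.6, -166.4, 268.5]
tcp_rot: [3.141, -0.161, 2.949]
contact_force: [-0.0, -0.0, -0.9]
opening: 0.159
grasp_force: 34.2
```

```bash
python3 - <<'E'
from h import *
p,M,s=now(); D=slopeR(-79.75,1,-8.9); print(p.round(1),M.as_euler('xyz',True).round(2),s["qpos"].round(2),D.as_euler('xyz',True))
H=M*R.from_rotvec((M.inv()*D).as_rotvec()*.5)
plan(p,M,[((470,0,280),H,1,7),((447,204,120),D,1,8)])
E
```

```text
[ 491.6 -166.4  268.5] [179.94  -9.25 168.94] [-0.32  0.24  1.71 -0.02  1.35 -1.69] [-180.     -8.9   100.25]
-- [470.   0. 280.] 7
{"dp": [0.194, 0.568, -0.01], "turn": [-0.128, -0.004, 0.807], "fingers": 1},
{"dp": [0.241, 0.55, -0.002], "turn": [-0.128, -0.004, 0.807], "fingers": 1},
{"dp": [0.287, 0.528, 0.005], "turn": [-0.128, -0.004, 0.807], "fingers": 1},
{"dp": [0.33, 0.502, 0.012], "turn": [-0.128, -0.004, 0.807], "fingers": 1},
{"dp": [0.372, 0.472, 0.018], "turn": [-0.128, -0.004, 0.807], "fingers": 1},
{"dp": [0.41, 0.438, 0.024], "turn": [-0.128, -0.004, 0.807], "fingers": 1},
{"dp": [0.446, 0.402, 0.03], "turn": [-0.128, -0.004, 0.807], "fingers": 1}
-- [447. 204. 120.] 8
{"dp": [0.419, 0.397, 0.573], "turn": [-0.112, -0.004, 0.707], "fingers": 1},
{"dp": [0.447, 0.358, 0.577], "turn": [-0.112, -0.004, 0.707], "fingers": 1},
{"dp": [0.473, 0.317, 0.581], "turn": [-0.112, -0.004, 0.707], "fingers": 1},
{"dp": [0.495, 0.274, 0.585], "turn": [-0.112, -0.004, 0.707], "fingers": 1},
{"dp": [0.514, 0.23, 0.587], "turn": [-0.112, -0.004, 0.707], "fingers": 1},
{"dp": [0.529, 0.184, 0.59], "turn": [-0.112, -0.004, 0.707], "fingers": 1},
{"dp": [0.541, 0.138, 0.591], "turn": [-0.112, -0.004, 0.707], "fingers": 1},
{"dp": [0.55, 0.091, 0.592], "turn": [-0.112, -0.004, 0.707], "fingers": 1}
```

Emit:
play_rows(
  rows=[
    {"dp": [0.19,0.57,-0.01],"turn": [-0.13,0,0.81],"fingers": 1},
    {"dp": [0.24,0.55,0],"turn": [-0.13,0,0.81],"fingers": 1},
    {"dp": [0.29,0.53,0],"turn": [-0.13,0,0.81],"fingers": 1},
    {"dp": [0.33,0.5,0.01],"turn": [-0.13,0,0.81],"fingers": 1},
    {"dp": [0.37,0.47,0.02],"turn": [-0.13,0,0.81],"fingers": 1},
  ],
)

```text
clock: 18.03
eef_pos: [476.4, -46.5, 275.7]
tcp_rot: [3.14, -0.159, 2.515]
contact_force: [-0.8, 0.1, -0.3]
opening: 0.164
grasp_force: 34.2
```

Emit:
play_rows(
  rows=[
    {"dp": [0.41,0.44,0.02],"turn": [-0.13,0,0.81],"fingers": 1},
    {"dp": [0.45,0.4,0.03],"turn": [-0.13,0,0.81],"fingers": 1},
    {"dp": [0.42,0.4,0.57],"turn": [-0.11,0,0.71],"fingers": 1},
    {"dp": [0.45,0.36,0.58],"turn": [-0.11,0,0.71],"fingers": 1},
    {"dp": [0.47,0.32,0.58],"turn": [-0.11,0,0.71],"fingers": 1},
  ],
)

```text
clock: 18.45
eef_pos: [462.0, 78.1, 219.2]
tcp_rot: [3.141, -0.159, 2.117]
contact_force: [0.2, -0.4, -0.8]
opening: 0.163
grasp_force: 34.2
```

Emit:
play_rows(
  rows=[
    {"dp": [0.49,0.27,0.58],"turn": [-0.11,0,0.71],"fingers": 1},
    {"dp": [0.51,0.23,0.59],"turn": [-0.11,0,0.71],"fingers": 1},
    {"dp": [0.53,0.18,0.59],"turn": [-0.11,0,0.71],"fingers": 1},
    {"dp": [0.54,0.14,0.59],"turn": [-0.11,0,0.71],"fingers": 1},
    {"dp": [0.55,0.09,0.59],"turn": [-0.11,0,0.71],"fingers": 1},
  ],
)

```text
clock: 18.87
eef_pos: [447.6, 205.4, 119.1]
tcp_rot: [-3.14, -0.159, 1.741]
contact_force: [1.2, 0.5, -0.2]
opening: 0.164
grasp_force: 34.2
```

Emit:
play_rows(
  rows=[
    {"dp": [0,0,0],"turn": [0,0,0],"fingers": 1},
    {"dp": [0,0,0],"turn": [0,0,0],"fingers": 1},
  ],
)

```text
clock: 19.03
eef_pos: [446.5, 204.9, 119.0]
tcp_rot: [-3.137, -0.158, 1.747]
contact_force: [-0.3, -1.3, 0.1]
opening: 0.159
grasp_force: 34.2
```

```bash
cat > held.py <<'E'
from h import *
from rig import r
p,M,s=now()
f=r.grab_frame("wrist"); np.save("pics/w8.npy",f,allow_pickle=True); cv2.imwrite("pics/w8.png",f["pixels"][:,:,::-1])
D=slopeR(-79.75,1,-8.9); print(p.round(1),M.as_euler('xyz',True).round(2),s["qpos"].round(2))
hsv=cv2.cvtColor(f["pixels"],cv2.COLOR_RGB2HSV)
for nm in("w3","w7","w8"):  # pixel line of the held brush: fixed in the wrist view
    g=np.load(f"pics/{nm}.npy",allow_pickle=True).item(); h=cv2.cvtColor(g["pixels"],cv2.COLOR_RGB2HSV)
    m=cv2.inRange(h,(18,50,180),(35,160,255)); m[:,:190]=0;m[:,320:]=0; m[260:]=0
    k,L,st,ce=cv2.connectedComponentsWithStats(m); i=1+st[1:,4].argmax(); print(nm,st[i],ce[i].round(1), cv2.minAreaRect(np.argwhere(L==i)[:,::-1].astype(np.float32)))
E
python3 held.py; python3 - <<'E'
from h import *
p,M,s=now();plan(p,M,[((447,204,40),slopeR(-79.75,1,-8.9),1,4)])
E
```

```text
[446.5 204.9 119. ] [-179.72   -9.06  100.11] [ 0.32  0.29  2.04  0.22  0.81 -0.01]
w3 [ 209  137   93   69 4486] [256.4 177.7] ((256.16156005859375, 172.5704345703125), (66.95995330810547, 92.45098876953125), 86.98721313476562)
w7 [ 211  135   87   65 4954] [252.8 164.2] ((254.32078552246094, 166.60655212402344), (63.76639175415039, 86.26305389404297), 89.01223754882812)
w8 [ 212  135   85   66 3579] [256.3 165.8] ((254.2070770263672, 167.59449768066406), (64.43614959716797, 84.45081329345703), 88.97696685791016)
-- [447. 204.  40.] 4
{"dp": [-0.08, -0.002, 0.493], "turn": [-0.006, -0.007, -0.006], "fingers": 1},
{"dp": [-0.08, -0.002, 0.493], "turn": [-0.006, -0.007, -0.006], "fingers": 1},
{"dp": [-0.08, -0.002, 0.493], "turn": [-0.006, -0.007, -0.006], "fingers": 1},
{"dp": [-0.079, -0.003, 0.493], "turn": [-0.006, -0.007, -0.006], "fingers": 1}
```

Emit:
play_rows(
  rows=[
    {"dp": [-0.08,0,0.49],"turn": [-0.01,-0.01,-0.01],"fingers": 1},
    {"dp": [-0.08,0,0.49],"turn": [-0.01,-0.01,-0.01],"fingers": 1},
    {"dp": [-0.08,0,0.49],"turn": [0,-0.01,0],"fingers": 1},
    {"dp": [-0.08,0,0.49],"turn": [0,0,0],"fingers": 1},
    {"dp": [0,0,0],"turn": [0,0,0],"fingers": 1},
  ],
)

```text
clock: 19.5
eef_pos: [446.9, 202.4, 39.1]
tcp_rot: [-3.139, -0.155, 1.746]
contact_force: [-0.6, 0.2, -0.9]
opening: 0.159
grasp_force: 34.2
```

Emit:
play_rows(
  rows=[
    {"dp": [-0.03,0,0.2],"turn": [0,0,0],"fingers": 1},
    {"dp": [-0.03,0,0.2],"turn": [0,0,0],"fingers": 1},
    {"dp": [-0.03,0,0.17],"turn": [0,0,0],"fingers": 1},
    {"dp": [0,0,0],"turn": [0,0,0],"fingers": 1},
    {"dp": [0,0,0],"turn": [0,0,0],"fingers": 1},
  ],
)

```text
clock: 19.92
eef_pos: [447.7, 203.6, 18.1]
tcp_rot: [3.141, -0.155, 1.747]
contact_force: [-0.5, -0.3, -0.6]
opening: 0.158
grasp_force: 34.2
```

Emit:
play_rows(
  rows=[
    {"dp": [-0.005,0,0.03],"turn": [0,0,0],"fingers": 1},
    {"dp": [0,0,0.02],"turn": [0,0,0],"fingers": 1},
    {"dp": [0,0,0],"turn": [0,0,0],"fingers": 1},
    {"dp": [0,0,0],"turn": [0,0,0],"fingers": 1},
  ],
)

```text
clock: 20.25
eef_pos: [447.7, 203.9, 16.2]
tcp_rot: [3.141, -0.155, 1.747]
contact_force: [0.9, 0.2, -1.3]
opening: 0.165
grasp_force: 34.2
```

Emit:
play_rows(
  rows=[
    {"dp": [0,0,0.02],"turn": [0,0,0],"fingers": 1},
    {"dp": [0,0,0],"turn": [0,0,0],"fingers": 1},
    {"dp": [0,0,0],"turn": [0,0,0],"fingers": 1},
  ],
)

```text
clock: 20.5
eef_pos: [447.5, 203.9, 15.2]
tcp_rot: [3.141, -0.155, 1.747]
contact_force: [0.0, 0.2, 0.2]
opening: 0.158
grasp_force: 34.3
```

Emit:
play_rows(
  rows=[
    {"dp": [-0.01,0,0.03],"turn": [0,0,0],"fingers": 1},
    {"dp": [0,0,0.03],"turn": [0,0,0],"fingers": 1},
    {"dp": [0,0,0.03],"turn": [0,0,0],"fingers": 1},
    {"dp": [0,0,0],"turn": [0,0,0],"fingers": 1},
    {"dp": [0,0,0],"turn": [0,0,0],"fingers": 1},
  ],
)

```text
clock: 20.92
eef_pos: [447.5, 204.0, 11.5]
tcp_rot: [-3.142, -0.155, 1.747]
contact_force: [0.5, -0.0, 0.2]
opening: 0.159
grasp_force: 34.2
```

Emit:
play_rows(
  rows=[
    {"dp": [-0.005,0,0.025],"turn": [0,0,0],"fingers": 1},
    {"dp": [0,0,0],"turn": [0,0,0],"fingers": 1},
    {"dp": [0,0,0],"turn": [0,0,0],"fingers": 1},
  ],
)

```text
clock: 21.17
eef_pos: [447.5, 204.0, 10.6]
tcp_rot: [3.141, -0.155, 1.747]
contact_force: [-0.3, -0.7, -0.1]
opening: 0.165
grasp_force: 34.2
```

Emit:
play_rows(
  rows=[
    {"dp": [0,0,0.02],"turn": [0,0,0],"fingers": 1},
    {"dp": [0,0,0],"turn": [0,0,0],"fingers": 1},
    {"dp": [0,0,0],"turn": [0,0,0],"fingers": 1},
  ],
)

```text
clock: 21.42
eef_pos: [447.5, 204.1, 9.8]
tcp_rot: [3.141, -0.155, 1.747]
contact_force: [-0.1, -0.7, -0.5]
opening: 0.16
grasp_force: 34.2
```

Emit:
play_rows(
  rows=[
    {"dp": [0,0,0.02],"turn": [0,0,0],"fingers": 1},
    {"dp": [0,0,0],"turn": [0,0,0],"fingers": 1},
    {"dp": [0,0,0],"turn": [0,0,0],"fingers": 1},
  ],
)

```text
clock: 21.67
eef_pos: [447.5, 204.2, 9.0]
tcp_rot: [3.141, -0.155, 1.747]
contact_force: [0.1, 0.4, -0.9]
opening: 0.162
grasp_force: 34.3
```

Emit:
play_rows(
  rows=[
    {"dp": [0,0,0.02],"turn": [0,0,0],"fingers": 1},
    {"dp": [0,0,0],"turn": [0,0,0],"fingers": 1},
    {"dp": [0,0,0],"turn": [0,0,0],"fingers": 1},
  ],
)

```text
clock: 21.92
eef_pos: [447.4, 204.4, 8.2]
tcp_rot: [3.141, -0.155, 1.747]
contact_force: [0.5, 0.1, -0.3]
opening: 0.16
grasp_force: 34.3
```

Emit:
play_rows(
  rows=[
    {"dp": [0,0,0.015],"turn": [0,0,0],"fingers": 1},
    {"dp": [0,0,0],"turn": [0,0,0],"fingers": 1},
    {"dp": [0,0,0],"turn": [0,0,0],"fingers": 1},
  ],
)

```text
clock: 22.17
eef_pos: [447.5, 204.5, 7.6]
tcp_rot: [3.141, -0.155, 1.747]
contact_force: [-0.3, -0.3, 0.3]
opening: 0.159
grasp_force: 34.6
```

Emit:
play_rows(
  rows=[
    {"dp": [0,0,0.015],"turn": [0,0,0],"fingers": 1},
    {"dp": [0,0,0],"turn": [0,0,0],"fingers": 1},
    {"dp": [0,0,0],"turn": [0,0,0],"fingers": 1},
  ],
)

```text
clock: 22.42
eef_pos: [447.6, 204.6, 7.4]
tcp_rot: [3.141, -0.155, 1.747]
contact_force: [-1.4, -0.9, 8.0]
opening: 0.16
grasp_force: 38.5
```

Emit:
play_rows(
  rows=[
    {"dp": [0.08,0,0.003],"turn": [0,0,0],"fingers": 1},
    {"dp": [0.08,0,0.012],"turn": [0,0,0],"fingers": 1},
    {"dp": [0.08,0,0.012],"turn": [0,0,0],"fingers": 1},
    {"dp": [0.08,0,0.012],"turn": [0,0,0],"fingers": 1},
    {"dp": [0,0,0],"turn": [0,0,0],"fingers": 1},
  ],
)

```text
clock: 22.83
eef_pos: [445.2, 217.8, 7.5]
tcp_rot: [3.141, -0.155, 1.747]
contact_force: [1.2, 0.2, 3.2]
opening: 0.163
grasp_force: 36.0
```

```bash
python3 - <<'E'
from h import *
p,M,s=now(); print(p.round(1),s["contact_force"].round(1),s["wrist_torque"].round(2),M.as_euler('xyz',True).round(2))
E
python3 held.py
```

```text
[445.2 217.8   7.5] [1.2 0.2 3.2] [ 0.06 -0.06  0.01] [179.97  -8.9  100.1 ]
[445.2 217.8   7.5] [179.97  -8.9  100.1 ] [ 0.35  0.49  2.08  0.29  0.56 -0.08]
w3 [ 209  137   93   69 4486] [256.4 177.7] ((256.16156005859375, 172.5704345703125), (66.95995330810547, 92.45098876953125), 86.98721313476562)
w7 [ 211  135   87   65 4954] [252.8 164.2] ((254.32078552246094, 166.60655212402344), (63.76639175415039, 86.26305389404297), 89.01223754882812)
w8 [ 211  135   86   68 5259] [254.1 166.4] ((254.1363525390625, 168.18063354492188), (66.2928237915039, 85.233642578125), 88.49256896972656)
```

Emit:
play_rows(
  rows=[
    {"dp": [0.05,0,0.008],"turn": [0,0,0],"fingers": 1},
    {"dp": [0.05,0,0.008],"turn": [0,0,0],"fingers": 1},
    {"dp": [0,0,0],"turn": [0,0,0],"fingers": 1},
    {"dp": [0,0,0],"turn": [0,0,0],"fingers": 1},
  ],
)

```text
clock: 23.22
eef_pos: [444.6, 221.4, 7.5]
tcp_rot: [3.141, -0.155, 1.747]
contact_force: [0.5, -0.1, 2.5]
opening: 0.161
grasp_force: 36.4
```

Emit:
play_rows(
  rows=[
    {"dp": [0.03,0,0.005],"turn": [0,0,0],"fingers": 1},
    {"dp": [0,0,0],"turn": [0,0,0],"fingers": 1},
    {"dp": [0,0,0],"turn": [0,0,0],"fingers": 1},
  ],
)

```text
clock: 23.47
eef_pos: [444.3, 222.4, 7.5]
tcp_rot: [3.141, -0.155, 1.747]
contact_force: [1.1, -2.4, 4.1]
opening: 0.159
grasp_force: 36.9
```

Emit:
play_rows(
  rows=[
    {"dp": [0.03,0,0.005],"turn": [0,0,0],"fingers": 1},
    {"dp": [0,0,0],"turn": [0,0,0],"fingers": 1},
    {"dp": [0,0,0],"turn": [0,0,0],"fingers": 1},
  ],
)

```text
clock: 23.72
eef_pos: [444.1, 223.6, 7.5]
tcp_rot: [3.141, -0.155, 1.747]
contact_force: [0.1, -4.7, 5.1]
opening: 0.159
grasp_force: 37.3
```

Emit:
play_rows(
  rows=[
    {"dp": [0.025,0,0.004],"turn": [0,0,0],"fingers": 1},
    {"dp": [0,0,0],"turn": [0,0,0],"fingers": 1},
    {"dp": [0,0,0],"turn": [0,0,0],"fingers": 1},
  ],
)

```text
clock: 23.97
eef_pos: [443.9, 224.6, 7.5]
tcp_rot: [3.141, -0.155, 1.747]
contact_force: [0.9, -2.3, 5.4]
opening: 0.165
grasp_force: 37.3
```

Emit:
play_rows(
  rows=[
    {"dp": [0.025,0,0.004],"turn": [0,0,0],"fingers": 1},
    {"dp": [0,0,0],"turn": [0,0,0],"fingers": 1},
    {"dp": [0,0,0],"turn": [0,0,0],"fingers": 1},
  ],
)

```text
clock: 24.22
eef_pos: [443.7, 225.6, 7.4]
tcp_rot: [3.141, -0.155, 1.747]
contact_force: [0.8, -2.8, 4.8]
opening: 0.16
grasp_force: 37.4
```

Emit:
play_rows(
  rows=[
    {"dp": [0.025,0,0.004],"turn": [0,0,0],"fingers": 1},
    {"dp": [0,0,0],"turn": [0,0,0],"fingers": 1},
    {"dp": [0,0,0],"turn": [0,0,0],"fingers": 1},
  ],
)

```text
clock: 24.47
eef_pos: [443.6, 226.4, 7.4]
tcp_rot: [3.141, -0.155, 1.747]
contact_force: [0.6, -6.6, 5.8]
opening: 0.158
grasp_force: 37.9
```

Emit:
play_rows(
  rows=[
    {"dp": [0.02,0,0.003],"turn": [0,0,0],"fingers": 1},
    {"dp": [0,0,0],"turn": [0,0,0],"fingers": 1},
    {"dp": [0,0,0],"turn": [0,0,0],"fingers": 1},
  ],
)

```text
clock: 24.72
eef_pos: [443.5, 226.5, 7.4]
tcp_rot: [3.141, -0.154, 1.747]
contact_force: [2.1, -12.3, 7.6]
opening: 0.161
grasp_force: 39.1
```

Emit:
play_rows(
  rows=[
    {"dp": [-0.01,0,-0.005],"turn": [0,0,0],"fingers": 1},
    {"dp": [0,0,0],"turn": [0,0,0],"fingers": 1},
    {"dp": [0,0,0],"turn": [0,0,0],"fingers": 0.65},
    {"dp": [0,0,0],"turn": [0,0,0],"fingers": 0.65},
    {"dp": [0,0,0],"turn": [0,0,0],"fingers": 0.65},
  ],
)

```text
clock: 25.13
eef_pos: [443.1, 227.1, 7.3]
tcp_rot: [-3.141, -0.155, 1.746]
contact_force: [-0.1, 0.1, -0.3]
opening: 0.35
grasp_force: 0.0
```

Emit:
play_rows(
  rows=[
    {"dp": [0,0,0],"turn": [0,0,0],"fingers": 0.65},
    {"dp": [0.03,0,-0.2],"turn": [0,0,0],"fingers": 0.65},
    {"dp": [0.08,0,-0.5],"turn": [0,0,0],"fingers": 0.65},
    {"dp": [0.1,0,-0.9],"turn": [0,0,0],"fingers": 0.65},
    {"dp": [0.1,0,-0.9],"turn": [0,0,0],"fingers": 0.65},
  ],
)

```text
clock: 25.55
eef_pos: [442.9, 223.4, 109.0]
tcp_rot: [-3.139, -0.154, 1.746]
contact_force: [0.8, 0.3, -0.0]
opening: 0.353
grasp_force: 0.0
```

Emit:
play_rows(
  rows=[
    {"dp": [-0.2,0,-0.8],"turn": [0,0,0],"fingers": 0.65},
    {"dp": [-0.2,0,-0.8],"turn": [0,0,0],"fingers": 0.65},
    {"dp": [0,0,0],"turn": [0,0,0],"fingers": 0.65},
    {"dp": [0,0,0],"turn": [0,0,0],"fingers": 0.65},
  ],
)

```text
clock: 25.88
eef_pos: [449.7, 198.5, 171.3]
tcp_rot: [3.137, -0.156, 1.746]
contact_force: [-0.4, 0.8, -0.6]
opening: 0.35
grasp_force: 0.0
```

```bash
python3 - <<'E'
from h import *
from rig import r
p,M,s=now(); print(p.round(1),s["clock"],s["contact_force"].round(1))
f=r.grab_frame("wrist"); np.save("pics/w9.npy",f,allow_pickle=True); cv2.imwrite("pics/w9.png",f["pixels"][:,:,::-1])
E
```

```text
[449.7 198.5 171.3] 25.8833 [-0.4  0.8 -0.6]
```

View pics/w9.png

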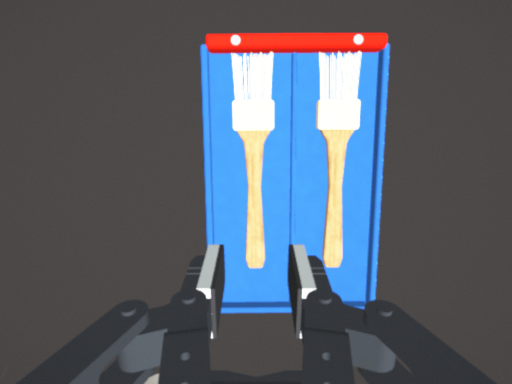

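The picture shows both brushes straight in their lanes. Their bristle ends are at the red stop (row 52, columns 253 and 340) and their handle tips are at row 267.

```bash
python3 -c "
from rig import r
print(r.sign_off())"
```

```text
the job is handed in; nothing more can be done
None
```

Both brushes lie flat and straight in the blue tray, one per lane, with their bristle ends against the red stop; the gripper is clear, the bystanders were not touched, and the job was handed in at about 26 s.

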